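Load the drying rack

TASK

Stand the painted vase upright inside the ring marked in the blue drying tray, setting it down gently. Then take the tray by its yellow grip and slide it, with the vase standing on it, into the bottom slot of the drying rack until it is fully home against the red stop; let go and leave the other things where they are.

Things in the scene. Friction and masses are not known exactly. Their poses are not given: they have to be found in the camera images.
- vase_mid (a point): The vase: terracotta, 120 mm tall, the only pot with a cream rim and black and cream belly bands. Foot 62 mm wide, belly 84 mm wide at 42 mm up, straight neck 46 mm wide from 84 to 112 mm up (grip it here), rim 54 mm wide on top. 0.26 to 0.43 kg. This point is on its axis, 60 mm above its underside; z is its axis, up when it stands.
- tray_spot (a point): The loose blue tray: 150 mm long (x), 130 mm wide (y), rim 16 mm high, walls and floor 5 mm thick, 0.45 kg. This point is the centre of the cream ring (92 mm outside, 80 mm inside) and of the tray, on its floor, 5 mm above the tray's underside. x points from the grip to the far end, which goes into the rack first; z is up.
- tray_grip (a point): Where to hold the tray's yellow grip, a block 60 mm long (75 to 135 mm on the -x side of the tray's centre), 16 mm wide (y), from 4 to 46 mm above the tray's underside. This point is 115 mm on the -x side of the tray's centre, midway across the block, 32 mm above the tray's underside. Axes as the tray's.
- rack_home (a point): The drying rack, fixed, an open wooden frame without a floor: the tray stays on the table as it slides in. This point, on the table, is where the tray's centre lies when fully home; x is the way the tray slides in, z up. The face of the red back stop (30 mm high) is at x = 75 mm. Posts 18 mm square at y = +-112 mm, x = -20 and 79 mm.
- rack_mouth (a point): Start of the rack's slot: on the table, midway between the guides at their front end, 75 mm before rack_home, same axes. Aluminium guides run on from here, inner faces 135 mm apart (2.5 mm clear of the tray each side). Flared mouths, 24 mm high, widen to about 180 mm at 40 mm before this point. Lips 24 to 28 mm up reach 8 mm in over the slot from each guide.
- rack_deck (a point): Middle of the front edge of the rack's slatted deck, at the slats' underside: 160 mm above the table, 130 mm before rack_home, same axes. The deck (240 mm wide, side beams down to 146 mm, plain pots on it) covers the slot and the grip of a tray that is home. An upright gripper hits it: lean the tool 30 to 45 degrees, fingers pointing down and into the rack.
- squat_pot: Bystander: plain squat terracotta pot, 86 mm across, 76 mm tall; origin at the centre of its underside.
- low_bowl: Bystander: plain terracotta bowl, 94 mm across, 52 mm tall; origin at the centre of its underside.
- brush_jar: Bystander: wooden jar of brushes, 72 mm across, brushes to 145 mm high; origin at the centre of its underside.
- slip_jar: Bystander: blue jar with yellow cap, 70 mm across, 90 mm tall; origin at the centre of its underside.
- glaze_jar: Bystander: orange jar with red cap, 64 mm across, 75 mm tall; origin at the centre of its underside.
- shaper: Bystander: wooden-handled spatula, 170 mm long along its x, lying flat on the table.
Things that resemble listed ones, but are neither listed nor needed, are in the scene too. Leave any purple look-alike of the part that bears vase_mid alone.

How it is judged:
By the outcome, as a careful person would: the job done as asked, in the order asked, and still so for the second after the job is handed in, with the robot touching nothing.
It also fails if it takes over 61 s, if anything falls off the work surface, if the arm or the gripper's body presses on something with over 40 N, if the wrist force passes 120 N, or if a joint passes its speed limit or range.

ROBOT

A 6-joint arm with a two-finger parallel gripper is mounted at the origin on the work surface. World frame = base frame: x ahead of the robot, y to its left, z up, the work surface at z = 0. Lengths are in m, angles in degrees, forces in N, time in s.
With the tool pointing down it reaches from about 0.35 to 0.875 m from the base axis. Payload 4.2 kg.
Tool frame: the origin (TCP) lies midway between the tips of the shut fingers; the grasp point (between the pads) lies r.grasp_offset behind it (r.grasp_offset is the distance from the TCP to the grasp point, in m); z points along the fingers, y is the direction in which the jaws open and shut (so a half turn about z gives the same grasp; the last joint's range is limited). The gripper opens to 87 mm and grips with 3 to 60 N. Pads are 19 mm wide; open, the fingers measure 117 mm over their backs; the gripper's body (75 mm by 190 mm) begins 51 mm behind the grasp point.
Start: joints at [-54.397, 22.042, 0.453, 0, -68.411, -14.817], TCP at [0.222, -0.584, 0.223] pointing down, gripper open.
Joint ranges: [-179.83, 179.83], [-69.29, 118.12], [-61.27, 80.66], [-181.25, 117.63], [-171.15, -9.14], [-177.46, 177.46]. Speed limits (degrees/s): [159.86, 159.86, 180, 180, 180, 180].

INTERFACE

Orientations are given as a 3x3 rotation matrix whose columns are the frame's x, y, z axes.
In Python, from station import sense, optics, r gives the robot as it stands. The module is installed in compiled form; this text tells all that it offers.
- The arm moves only by the tool servo_tool, never from a script. Its argument "deltas" is a list of rows, each an object with "slide": the shift along the tool's x, y, z in units of 25 mm (1.0 is 25 mm), a list of three; "spin": the turn about the tool's z in units of 8 degrees (1.0 is 8 degrees). A call has 1 to 10 rows; each row shifts and turns the pose as measured when the row begins, along the tool's axes as they then stand; what a row does not reach is not made up. A row lasts 1/10 s, in which the tool goes at most 50 mm and 8.59 degrees, less where a joint would pass 70% of its speed; a pose out of reach is approached as far as the arm can. A call is refused whole if a number of a shift passes 1 or a number of a turn 1, either way. A call with a gripper value outside its range is refused whole. "gripper" is the closure in counts, from 0 (fully open) to 255 (shut), set as the call begins (left out, the last holds). The fingers move at their own pace and stop on an object; the grip force is fixed at half the most. Time passes only in rows, so rows that do not move let the fingers close. It gives the time, the measured TCP pose, the force and the opening at its end, in the units of the state.
- sense(): the state, without advancing time (a new reading comes with each control period).
- optics.capture(name): name is "scene" or "top" or "wrist"; returns a dict with "frame" (384x512x3 uint8, red, green, blue), "camera_matrix" (3x3 intrinsics, pixels), "eye" and "rotation" of the camera in the world. Camera axes: x right, y down, z forward; pixel columns grow to the right and rows downward; lengths in m; the calibration is good to about 2 mm. A picture is of the moment at which its call begins. There is no depth.
- r.finish_job(): hands the job in, once; it reports no verdict.
The state is a dict: "time_s": time; "joints": joint angles; "joint_velocities": joint speeds; "effort": joint torques, N m; "tcp_pos": TCP position; "ee_rot": TCP orientation; "wrist_force": force on the tool from outside, world axes, zero at the start; "moment": the same for the moment, N m; "gripper_width": opening from 0.0 (shut) to 1.0 (fully open).
Only numpy, scipy, OpenCV 4.12 (cv2) and the standard library are available. Lean on these libraries where they do the work, as an engineer would, in place of code of your own. Each camera call takes 0.05 s, during which the arm holds its last target.

## Working session

There is one attempt and no reset: what is moved stays moved. The work goes in short steps, Python scripts to look and compute and a tool call to move; the robot and the scene stay as the last step left them, time stands still between calls to the robot, and variables do not carry over. Pictures are saved under pics/ and viewed, and the job is handed in when it is done.

Besides the shell and the picture viewer there is one more tool, called after ">>>" by a JSON object that holds its "method" and its "body", one argument or row to a line. servo_tool: Moves the arm, as the interface text tells. Its arguments: {"type":"object","properties":{"deltas":{"type":"array"},"gripper":{"type":"number"}},"required":["deltas"]}

```bash
mkdir -p pics; python3 - <<'E'
from station import sense, optics, r
import cv2,numpy as np
s=sense();print(s['time_s'],s['tcp_pos'],s['ee_rot'],s['gripper_width'],r.grasp_offset)
for n in ['scene','top','wrist']:
    c=optics.capture(n);cv2.imwrite(f'pics/{n}0.png',c['frame'][:,:,::-1]);print(n,c['camera_matrix'],c['eye'],c['rotation'])
    np.savez(f'{n}0.npz',**c)
E
```

```text
0.0 [ 0.22163966 -0.58372604  0.22144828] [[-9.34948783e-01 -3.54781650e-01 -8.68070786e-04]
 [-3.54782701e-01  9.34946562e-01  2.04002467e-03]
 [ 8.78364797e-05  2.21529508e-03 -9.99997542e-01]] 0.9958373804556557 0.0187
scene [[497.39530912   0.         254.09797771]
 [  0.         497.39530912 193.19026688]
 [  0.           0.           1.        ]] [ 1.25470552 -0.82092795  1.14319558] [[ 0.74155336  0.46344363 -0.48509651]
 [ 0.67059007 -0.53378063  0.51515745]
 [-0.02018868 -0.70731764 -0.70660751]]
top [[358.5139558    0.         251.59613964]
 [  0.         358.5139558  190.92599789]
 [  0.           0.           1.        ]] [ 0.47243561 -0.03930647  1.05879366] [[-0.02035183 -0.99919815  0.03447991]
 [-0.99978964  0.02042749  0.00184319]
 [-0.00254605 -0.03443515 -0.99940369]]
wrist [[279.30629998   0.         259.83801151]
 [  0.         279.30629998 190.67578053]
 [  0.           0.           1.        ]] [ 0.1492348  -0.6103587   0.38387353] [[-0.35474725  0.89788556  0.26068355]
 [ 0.9349589   0.33993313  0.10147571]
 [ 0.0024986   0.27972664 -0.96007644]]
```

View pics/scene0.png

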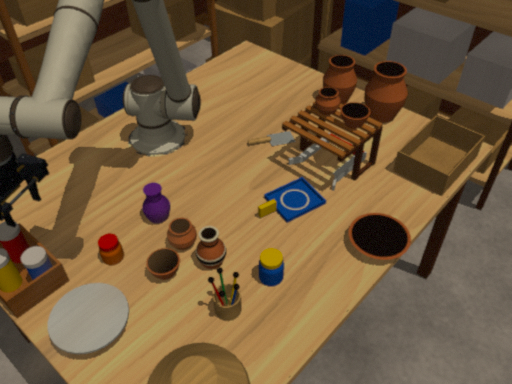

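View pics/top0.png

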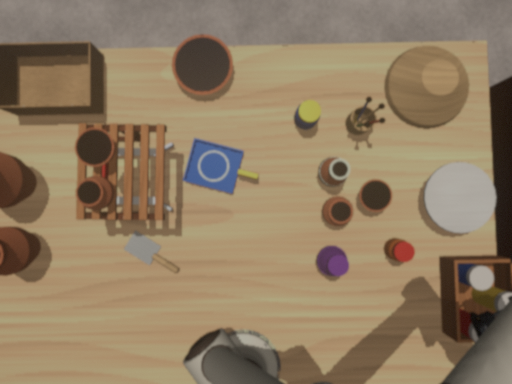

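View pics/wrist0.png

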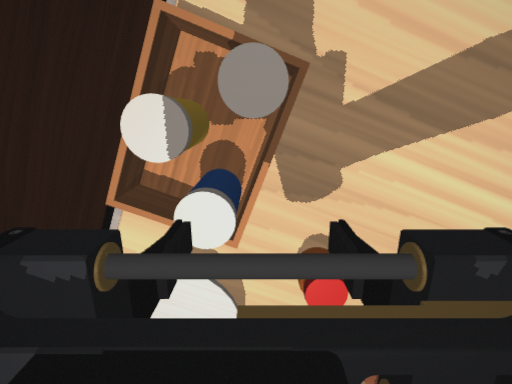

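```bash
cat > h.py <<'E'
import numpy as np,cv2
def ray(c,uv):
    K=np.asarray(c['camera_matrix']);R=np.asarray(c['rotation']);u,v=uv
    return R@np.linalg.solve(K,np.array([u,v,1.]))
def plane(c,uv,z):
    d=ray(c,uv);e=np.asarray(c['eye']);return e+d*(z-e[2])/d[2]
def proj(c,p):
    q=np.asarray(c['rotation']).T@(np.asarray(p)-c['eye']);q=np.asarray(c['camera_matrix'])@q;return q[:2]/q[2]
E
python3 - <<'E'
from h import *
t=dict(np.load('top0.npz'));s=dict(np.load('scene0.npz'))
def crop(c,x0,x1,y0,y1,k,n):
    im=cv2.resize(c['frame'][y0:y1,x0:x1],None,fx=k,fy=k,interpolation=cv2.INTER_CUBIC);cv2.imwrite(n,im[:,:,::-1])
crop(t,60,280,110,240,3.6,'pics/toprack.png')
crop(t,290,410,80,290,2.8,'pics/topvase.png')
crop(s,130,330,160,320,3.9,'pics/scenevase.png')
crop(s,230,400,80,230,3.9,'pics/scenerack.png')
E
```

```text
(no output)
```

View pics/toprack.png

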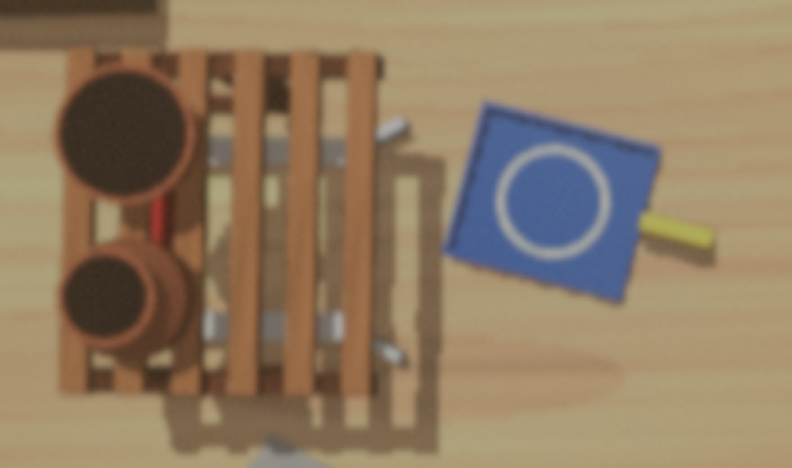

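View pics/topvase.png

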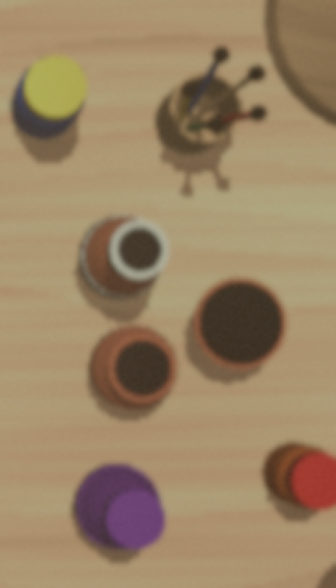

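View pics/scenevase.png

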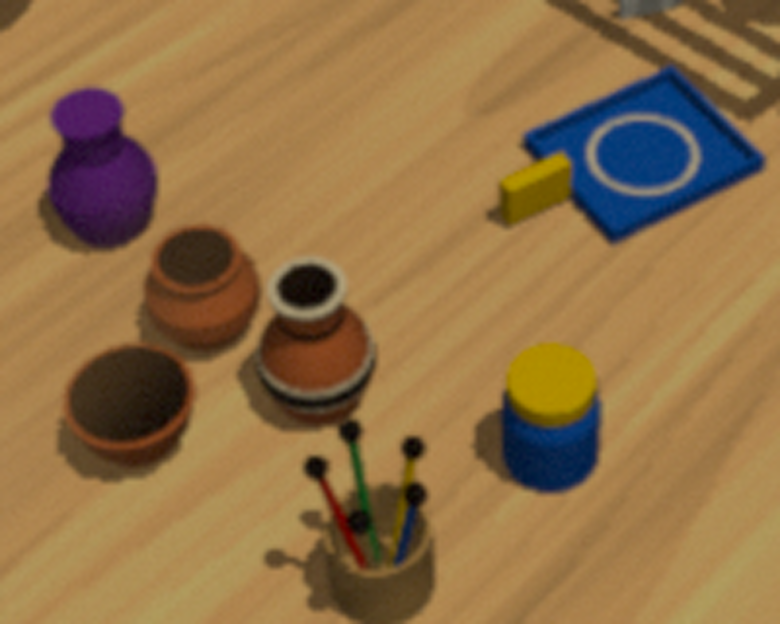

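View pics/scenerack.png

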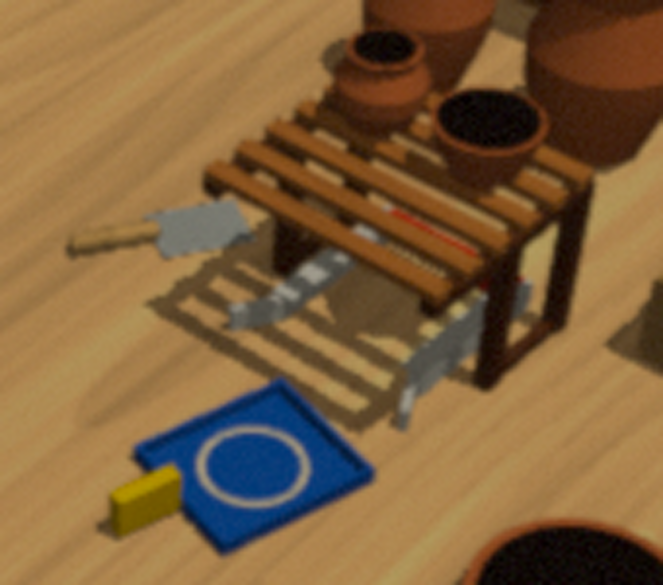

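```bash
python3 - <<'E'
from h import *
t=dict(np.load('top0.npz'));s=dict(np.load('scene0.npz'))
ft=cv2.cvtColor(t['frame'],cv2.COLOR_RGB2HSV);fs=cv2.cvtColor(s['frame'],cv2.COLOR_RGB2HSV)
def comp(m,roi):
    x0,x1,y0,y1=roi;k=np.zeros_like(m);k[y0:y1,x0:x1]=m[y0:y1,x0:x1]
    cs,_=cv2.findContours(k,cv2.RETR_EXTERNAL,cv2.CHAIN_APPROX_NONE);return max(cs,key=cv2.contourArea)
# vase rim
for n,c,f,roi in (('top',t,ft,(315,360,150,195)),('scene',s,fs,(190,235,220,250))):
    m=((f[...,1]<70)&(f[...,2]>120)).astype(np.uint8)*255
    k=comp(m,roi);e=cv2.fitEllipse(k);print(n,'rim',e,plane(c,e[0],.12))
# tray
for n,c,f,roi in (('top',t,ft,(175,250,130,200)),('scene',s,fs,(250,335,170,225))):
    m=((f[...,0]>95)&(f[...,0]<130)&(f[...,1]>110)).astype(np.uint8)*255
    k=comp(m,roi);b=cv2.minAreaRect(k)
    pts=np.array([plane(c,p,.016)[:2] for p in k[:,0,:].astype(float)]).astype(np.float32)
    print(n,'tray',cv2.minAreaRect(pts))
    x0,x1,y0,y1=roi
    m=((f[...,1]<110)&(f[...,2]>110)).astype(np.uint8)*255
    h=cv2.drawContours(np.zeros_like(m),[cv2.convexHull(k)],-1,255,-1);h=cv2.erode(h,np.ones((7,7)));m&=h
    k=comp(m,roi);e=cv2.fitEllipse(k);print('ring',e,plane(c,e[0],.005))
    m=((f[...,0]>20)&(f[...,0]<34)&(f[...,1]>(170 if n=='scene' else 120))&(f[...,2]>110)).astype(np.uint8)*255
    roi=(232,262,160,185) if n=='top' else (255,280,195,220)
    k=comp(m,roi);print('grip',cv2.minAreaRect(k));print(plane(c,cv2.minAreaRect(k)[0],.046))
P=lambda x,y:(60+x/3.6,110+y/3.6)
for nm,p,z in [('flareT',P(408,122),.024),('flareB',P(405,360),.024),('lipT1',P(225,166),.028),('lipT2',P(345,166),.028),('lipB1',P(225,312),.028),('lipB2',P(340,312),.028),('deckT',P(377,52),.17),('deckB',P(375,394),.17),('stopT',P(165,200),.03),('stopB',P(165,240),.03),('slatbackT',P(67,52),.17),('slatbackB',P(60,394),.17)]: print(nm,plane(t,p,z).round(4))
for nm,(u,v),z in [('squat',(338,211),.076),('bowl',(376,195),.052),('brush',(362,120),.07),('slip',(309,111),.09),('purple',(335,263),.12)]: print(nm,plane(t,(u,v),z).round(3))
E
```

```text
top rim ((339.62908935546875, 168.51272583007812), (21.334087371826172, 21.80785369873047), 5.167270660400391) [ 0.558941   -0.26973631  0.12      ]Traceback (most recent call last):
  File "<stdin>", line 10, in <module>
  File "<stdin>", line 6, in comp
ValueError: max() iterable argument is empty
```

```bash
cat > m.py <<'E'
from h import *
t=dict(np.load('top0.npz'));s=dict(np.load('scene0.npz'))
ft=cv2.cvtColor(t['frame'],cv2.COLOR_RGB2HSV);fs=cv2.cvtColor(s['frame'],cv2.COLOR_RGB2HSV)
def comp(m,roi):
    x0,x1,y0,y1=roi;k=np.zeros_like(m);k[y0:y1,x0:x1]=m[y0:y1,x0:x1]
    cs,_=cv2.findContours(k,cv2.RETR_EXTERNAL,cv2.CHAIN_APPROX_NONE);return max(cs,key=cv2.contourArea)
# vase rim
for n,c,f,roi in (('top',t,ft,(315,360,150,195)),('scene',s,fs,(190,230,222,244))):
    m=((f[...,1]<(70 if n=='top' else 110))&(f[...,2]>120)).astype(np.uint8)*255
    try: k=comp(m,roi);e=cv2.fitEllipse(k);print(n,'rim',e,plane(c,e[0],.12))
    except Exception as ex: print(ex)
# tray
for n,c,f,roi in (('top',t,ft,(175,250,130,200)),('scene',s,fs,(250,335,170,225))):
    m=((f[...,0]>95)&(f[...,0]<130)&(f[...,1]>110)).astype(np.uint8)*255
    k=comp(m,roi)
    pts=np.array([plane(c,p,.016)[:2] for p in k[:,0,:].astype(float)]).astype(np.float32)
    print(n,'tray',cv2.minAreaRect(pts))
    try:
        m=((f[...,1]<120)&(f[...,2]>100)).astype(np.uint8)*255
        h=cv2.drawContours(np.zeros_like(m),[cv2.convexHull(k)],-1,255,-1);h=cv2.erode(h,np.ones((7,7)));m&=h
        k=comp(m,roi);e=cv2.fitEllipse(k);print('ring',e,plane(c,e[0],.005))
    except Exception as ex: print(ex)
    m=((f[...,0]>20)&(f[...,0]<34)&(f[...,1]>(170 if n=='scene' else 120))&(f[...,2]>110)).astype(np.uint8)*255
    roi=(232,262,160,185) if n=='top' else (255,280,195,220)
    try: k=comp(m,roi);print('grip',cv2.minAreaRect(k));print(plane(c,cv2.minAreaRect(k)[0],.046))
    except Exception as ex: print(ex)
P=lambda x,y:(60+x/3.6,110+y/3.6)
for nm,p,z in [('flareT',P(408,122),.024),('flareB',P(405,360),.024),('lipT1',P(225,166),.028),('lipT2',P(345,166),.028),('lipB1',P(225,312),.028),('lipB2',P(340,312),.028),('deckT',P(377,52),.17),('deckB',P(375,394),.17),('stopT',P(165,200),.03),('stopB',P(165,240),.03),('slatbackT',P(67,52),.17),('slatbackB',P(60,394),.17)]: print(nm,plane(t,p,z).round(4))
for nm,(u,v),z in [('squat',(338,211),.076),('bowl',(376,195),.052),('brush',(362,120),.07),('slip',(309,111),.09),('purple',(335,263),.12)]: print(nm,plane(t,(u,v),z).round(3))
E
python3 m.py
```

```text
top rim ((339.62908935546875, 168.51272583007812), (21.334087371826172, 21.80785369873047), 5.167270660400391) [ 0.558941   -0.26973631  0.12      ]
scene rim ((208.29766845703125, 233.1963653564453), (14.816608428955078, 19.824235916137695), 82.06393432617188) [ 0.56136522 -0.26948824  0.12      ]
top tray ((0.5832600593566895, 0.07274903357028961), (0.13850824534893036, 0.11790016293525696), 74.32319641113281)
ring ((213.22486877441406, 165.6070098876953), (34.03566360473633, 34.59246826171875), 100.73999786376953) [0.5858013  0.07425286 0.005     ]
grip ((247.91177368164062, 174.3529510498047), (18.91777801513672, 5.093247413635254), 14.03624439239502)
[ 0.5545312  -0.02796491  0.046     ]
scene tray ((0.5918449759483337, 0.06871485710144043), (0.1549791395664215, 0.13430450856685638), 74.43901062011719)
ring ((294.42877197265625, 199.09237670898438), (20.694719314575195, 29.30340003967285), 93.38756561279297) [0.58848595 0.07356767 0.005     ]
grip ((267.7155456542969, 207.33619689941406), (11.686273574829102, 18.382904052734375), 66.80140686035156)
[ 0.57338406 -0.03894743  0.046     ]
flareT [0.6494 0.187  0.024 ]
flareB [0.4578 0.1918 0.024 ]
lipT1 [0.6162 0.3335 0.028 ]
lipT2 [0.6143 0.2371 0.028 ]
lipB1 [0.4991 0.3344 0.028 ]
lipB2 [0.4972 0.2424 0.028 ]
deckT [0.6737 0.1759 0.17  ]
deckB [0.4369 0.1801 0.17  ]
stopT [0.5896 0.381  0.03  ]
stopB [0.5576 0.3812 0.03  ]
slatbackT [0.6782 0.3913 0.17  ]
slatbackB [0.4413 0.397  0.17  ]
squat [ 0.447 -0.273  0.076]
bowl [ 0.489 -0.386  0.052]
brush [ 0.697 -0.348  0.07 ]
slip [ 0.72  -0.198  0.09 ]
purple [ 0.313 -0.251  0.12 ]
```

Candidates: painted vase at top (339,169) / scene (208,240), with cream rim and bands; squat pot (338,211), purple vase (335,263), tall pots (10,180) and (10,250). The close crop confirms the cream-rimmed, banded one at (0.560, -0.270). Moving.

>>> {"method": "servo_tool", "body": {
  "deltas": [
    {"slide": [-0.95, 0.39, 0], "spin": 0},
    {"slide": [-0.95, 0.39, 0], "spin": 0},
    {"slide": [-0.95, 0.39, 0], "spin": 0},
    {"slide": [-0.95, 0.39, 0], "spin": 0},
    {"slide": [-0.95, 0.39, 0], "spin": 0},
    {"slide": [-0.95, 0.39, 0], "spin": 0},
    {"slide": [-0.95, 0.39, 0], "spin": 0},
    {"slide": [-0.95, 0.39, 0], "spin": 0},
    {"slide": [-0.95, 0.39, 0], "spin": 0},
    {"slide": [-0.95, 0.39, 0], "spin": 0}
  ],
  "gripper": 0
}}

```text
time_s: 1.15
tcp_pos: [0.4125, -0.4025, 0.2173]
ee_rot: [[-0.938, -0.348, -0.006], [-0.348, 0.937, 0.008], [0.003, 0.01, -1.0]]
wrist_force: [0.6, -0.4, -0.3]
gripper_width: 0.999
```

```bash
cat > st.py <<'E'
import sys
from station import sense
import numpy as np
np.set_printoptions(precision=4,suppress=True)
s=sense();p=np.array(s['tcp_pos']);R=np.array(s['ee_rot'])
print('t',round(s['time_s'],2),'p',p,'z',R[:,2],'yawx',np.degrees(np.arctan2(R[1,0],R[0,0])).round(2),'yawy',np.degrees(np.arctan2(R[1,1],R[0,1])).round(2),'F',np.array(s['wrist_force']).round(1),'w',round(s['gripper_width'],3),'j',np.array(s['joints']).round(1))
if len(sys.argv)>3:
    d=np.array([float(a) for a in sys.argv[1:4]])-p
    print('world d',d,'tool units',R.T@d/.025)
E
python3 st.py .560 -.2696 .221
```

```text
t 1.15 p [ 0.4125 -0.4025  0.2173] z [-0.0061  0.0082 -0.9999] yawx -159.64 yawy 110.36 F [ 0.6 -0.4 -0.3] w 0.999 j [-28.3  17.8  -6.5  -0.3 -66.2 -41.2]
world d [0.1475 0.1329 0.0037] tool units [-7.3811  2.9316 -0.1402]
```

>>> {"method": "servo_tool", "body": {
  "deltas": [
    {"slide": [-0.92, 0.37, 0]},
    {"slide": [-0.92, 0.37, 0]},
    {"slide": [-0.92, 0.37, 0]},
    {"slide": [-0.92, 0.37, 0]},
    {"slide": [-0.92, 0.37, 0]},
    {"slide": [-0.92, 0.37, 0]},
    {"slide": [-0.92, 0.37, 0]},
    {"slide": [-0.92, 0.37, 0]},
    {"slide": [0, 0, 0]},
    {"slide": [0, 0, 0]}
  ]
}}

```text
invalid input
```

```bash
python3 st.py .560 -.2696 .221;  python3 - <<'E'
from station import optics
import cv2,numpy as np
for n in ['wrist']:
    c=optics.capture(n);cv2.imwrite(f'pics/{n}1.png',c['frame'][:,:,::-1]);np.savez(f'{n}1.npz',**c)
E
```

```text
t 1.15 p [ 0.4125 -0.4025  0.2173] z [-0.0061  0.0082 -0.9999] yawx -159.64 yawy 110.36 F [ 0.6 -0.4 -0.3] w 0.999 j [-28.3  17.8  -6.5  -0.3 -66.2 -41.2]
world d [0.1475 0.1329 0.0037] tool units [-7.3811  2.9316 -0.1402]
```

View pics/wrist1.png

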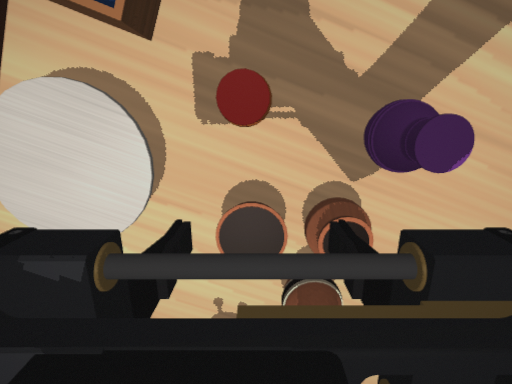

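The wrist view shows bowl (250,235), squat pot (338,225) and vase band (312,292) ahead, half hidden by the gripper. Continuing.

>>> {"method": "servo_tool", "body": {
  "deltas": [
    {"slide": [-0.92, 0.37, 0], "spin": 0},
    {"slide": [-0.92, 0.37, 0], "spin": 0},
    {"slide": [-0.92, 0.37, 0], "spin": 0},
    {"slide": [-0.92, 0.37, 0], "spin": 0},
    {"slide": [-0.92, 0.37, 0], "spin": 0},
    {"slide": [-0.92, 0.37, 0], "spin": 0},
    {"slide": [-0.92, 0.37, 0], "spin": 0},
    {"slide": [-0.92, 0.37, 0], "spin": 0},
    {"slide": [0, 0, 0], "spin": 0}
  ]
}}

```text
time_s: 2.1
tcp_pos: [0.5657, -0.2597, 0.214]
ee_rot: [[-0.936, -0.352, -0.01], [-0.352, 0.936, 0.012], [0.006, 0.015, -1.0]]
wrist_force: [0.6, -0.0, 0.3]
gripper_width: 1.005
```

```bash
python3 st.py .560 -.2696 .079
```

```text
t 2.1 p [ 0.5657 -0.2597  0.214 ] z [-0.0104  0.0117 -0.9999] yawx -159.41 yawy 110.59 F [ 0.6 -0.   0.3] w 1.005 j [-10.1  22.6   0.2  -0.6 -68.4 -59.1]
world d [-0.0057 -0.0099 -0.135 ] tool units [ 0.3217 -0.3684  5.3964]
```

>>> {"method": "servo_tool", "body": {
  "deltas": [
    {"slide": [0.16, -0.18, 0.5], "spin": 0},
    {"slide": [0.16, -0.18, 0.8], "spin": 0},
    {"slide": [0, 0, 0.8], "spin": 0},
    {"slide": [0, 0, 0.8], "spin": 0},
    {"slide": [0, 0, 0.8], "spin": 0},
    {"slide": [0, 0, 0.7], "spin": 0},
    {"slide": [0, 0, 0.4], "spin": 0}
  ]
}}

```text
time_s: 2.8
tcp_pos: [0.5529, -0.275, 0.0852]
ee_rot: [[-0.938, -0.346, -0.014], [-0.346, 0.938, 0.013], [0.009, 0.018, -1.0]]
wrist_force: [0.4, -0.8, -0.1]
gripper_width: 1.0
```

```bash
python3 st.py .560 -.2696 .079
python3 - <<'E'
from station import optics
import cv2,numpy as np
c=optics.capture('scene');im=cv2.resize(c['frame'][180:310,130:290],None,fx=4.5,fy=4.5,interpolation=2);cv2.imwrite('pics/s2.png',im[:,:,::-1])
E
```

```text
t 2.8 p [ 0.5529 -0.275   0.0852] z [-0.0143  0.0134 -0.9998] yawx -159.75 yawy 110.24 F [ 0.4 -0.8 -0.1] w 1.0 j [-11.7  28.9  -9.5  -0.7 -52.6 -57.6]
world d [ 0.0071  0.0054 -0.0062] tool units [-0.3443  0.098   0.2474]
```

View pics/s2.png

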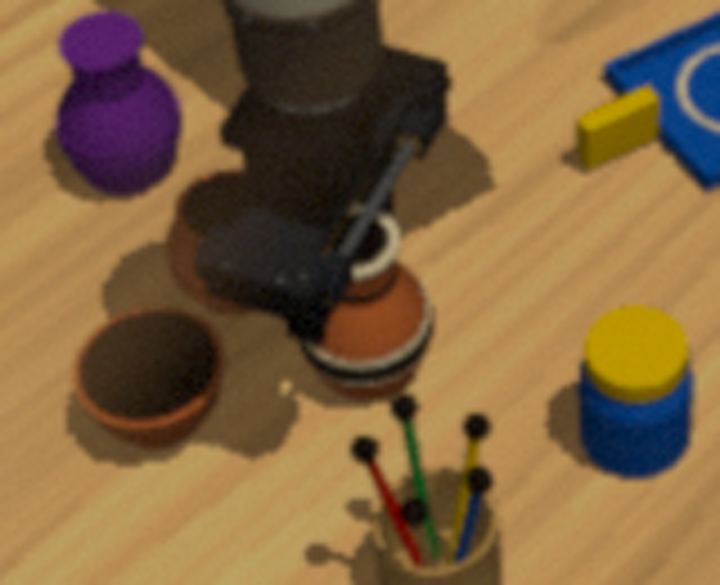

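>>> {"method": "servo_tool", "body": {
  "deltas": [
    {"slide": [-0.17, 0.05, 0.1], "spin": 0},
    {"slide": [-0.17, 0.05, 0.1], "spin": 0},
    {"slide": [0, 0, 0], "spin": 0}
  ]
}}

```text
time_s: 3.15
tcp_pos: [0.5591, -0.2703, 0.0788]
ee_rot: [[-0.939, -0.344, -0.016], [-0.344, 0.939, 0.014], [0.01, 0.019, -1.0]]
wrist_force: [-0.5, -0.7, 0.7]
gripper_width: 1.002
```

```bash
python3 st.py .560 -.2696 .079
```

```text
t 3.15 p [ 0.5591 -0.2703  0.0788] z [-0.0163  0.0139 -0.9998] yawx -159.86 yawy 110.13 F [-0.5 -0.7  0.7] w 1.002 j [-11.2  29.7  -9.2  -0.8 -52.2 -58.2]
world d [0.0009 0.0007 0.0002] tool units [-0.0421  0.0156 -0.0076]
```

Centred on the neck. Close.

>>> {"method": "servo_tool", "body": {
  "deltas": [
    {"slide": [0, 0, 0], "spin": 0},
    {"slide": [0, 0, 0], "spin": 0},
    {"slide": [0, 0, 0], "spin": 0},
    {"slide": [0, 0, 0], "spin": 0},
    {"slide": [0, 0, 0], "spin": 0},
    {"slide": [0, 0, 0], "spin": 0}
  ],
  "gripper": 255
}}

```text
time_s: 3.75
tcp_pos: [0.5607, -0.27, 0.0814]
ee_rot: [[-0.938, -0.345, -0.012], [-0.345, 0.938, 0.013], [0.007, 0.016, -1.0]]
wrist_force: [-0.2, 0.5, -0.3]
gripper_width: 0.584
```

```bash
python3 st.py .560 -.2696 .079
```

```text
t 3.75 p [ 0.5607 -0.27    0.0814] z [-0.0119  0.013  -0.9998] yawx -159.79 yawy 110.2 F [-0.2  0.5 -0.3] w 0.584 j [-11.1  29.5  -9.1  -0.8 -52.3 -58.2]
world d [-0.0007  0.0004 -0.0024] tool units [0.0188 0.022  0.097 ]
```

>>> {"method": "servo_tool", "body": {
  "deltas": [
    {"slide": [0, 0, 0], "spin": 0},
    {"slide": [0, 0, 0], "spin": 0},
    {"slide": [0, 0, 0], "spin": 0}
  ]
}}

```text
time_s: 4.05
tcp_pos: [0.5606, -0.2699, 0.0814]
ee_rot: [[-0.938, -0.345, -0.012], [-0.345, 0.938, 0.013], [0.007, 0.016, -1.0]]
wrist_force: [-0.5, 0.8, 0.1]
gripper_width: 0.587
```

```bash
python3 st.py .560 -.2696 .079
```

```text
t 4.05 p [ 0.5606 -0.2699  0.0814] z [-0.0119  0.0131 -0.9998] yawx -159.79 yawy 110.21 F [-0.5  0.8  0.1] w 0.587 j [-11.1  29.5  -9.1  -0.8 -52.3 -58.2]
world d [-0.0006  0.0003 -0.0024] tool units [0.0187 0.0193 0.0961]
```

>>> {"method": "servo_tool", "body": {
  "deltas": [
    {"slide": [0, 0, -0.3], "spin": 0},
    {"slide": [0, 0, -0.6], "spin": 0},
    {"slide": [0, 0, -0.8], "spin": -0.5},
    {"slide": [0, 0, -0.8], "spin": -0.9},
    {"slide": [0, 0, -0.7], "spin": -0.9},
    {"slide": [0, 0, -0.4], "spin": -0.9},
    {"slide": [0, 0, 0], "spin": -0.9},
    {"slide": [0, 0, 0], "spin": -0.9},
    {"slide": [0, 0, 0], "spin": -0.9},
    {"slide": [0, 0, 0], "spin": -0.9}
  ]
}}

```text
time_s: 5.05
tcp_pos: [0.5578, -0.2704, 0.1725]
ee_rot: [[-0.232, -0.973, -0.022], [-0.973, 0.231, 0.018], [-0.012, 0.025, -1.0]]
wrist_force: [0.1, -0.5, -2.4]
gripper_width: 0.591
```

```bash
python3 st.py .587 .074 .17
python3 - <<'E'
from station import optics
import cv2,numpy as np
c=optics.capture('scene');im=cv2.resize(c['frame'][130:310,130:330],None,fx=3.3,fy=3.3,interpolation=2);cv2.imwrite('pics/s3.png',im[:,:,::-1])
E
```

```text
t 5.05 p [ 0.5578 -0.2704  0.1725] z [-0.0218  0.0179 -0.9996] yawx -103.39 yawy 166.63 F [ 0.1 -0.5 -2.4] w 0.591 j [-11.3  24.5  -2.9  -0.8 -64.1  -1.7]
world d [ 0.0292  0.3444 -0.0025] tool units [-13.6707   2.0453   0.3229]
```

View pics/s3.png

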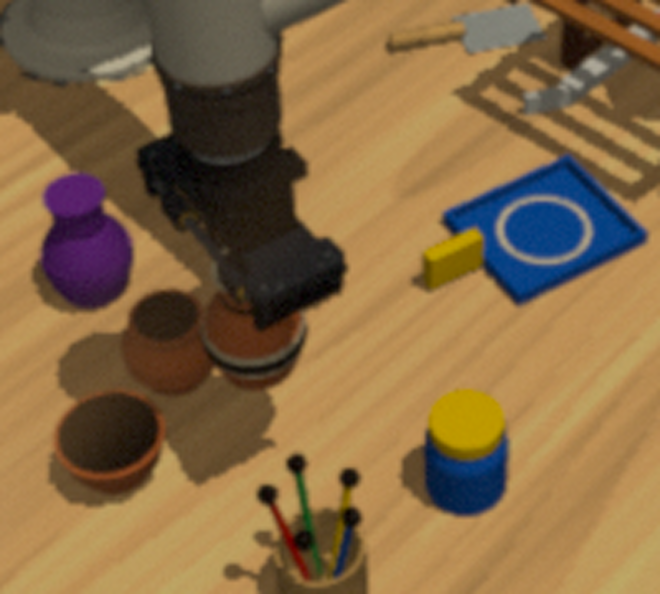

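>>> {"method": "servo_tool", "body": {
  "deltas": [
    {"slide": [-0.4, 0.06, 0], "spin": 0},
    {"slide": [-0.8, 0.12, 0], "spin": 0},
    {"slide": [-0.9, 0.14, 0], "spin": 0},
    {"slide": [-0.9, 0.14, 0], "spin": 0},
    {"slide": [-0.9, 0.14, 0], "spin": 0},
    {"slide": [-0.9, 0.14, 0], "spin": 0},
    {"slide": [-0.9, 0.14, 0], "spin": 0},
    {"slide": [-0.9, 0.14, 0], "spin": 0},
    {"slide": [-0.9, 0.14, 0], "spin": 0},
    {"slide": [-0.9, 0.14, 0], "spin": 0}
  ]
}}

```text
time_s: 6.1
tcp_pos: [0.574, -0.0479, 0.1746]
ee_rot: [[-0.259, -0.966, -0.028], [-0.966, 0.258, 0.021], [-0.013, 0.032, -0.999]]
wrist_force: [-0.1, -0.8, -1.7]
gripper_width: 0.587
```

```bash
python3 st.py .587 .074 .17
```

```text
t 6.1 p [ 0.574  -0.0479  0.1746] z [-0.0278  0.0206 -0.9994] yawx -105.01 yawy 165.02 F [-0.1 -0.8 -1.7] w 0.587 j [ 10.5  20.4  -8.8  -1.6 -62.2 -24.7]
world d [ 0.013   0.1219 -0.0046] tool units [-4.8426  0.7517  0.2714]
```

>>> {"method": "servo_tool", "body": {
  "deltas": [
    {"slide": [-0.9, 0.14, 0], "spin": 0},
    {"slide": [-0.9, 0.14, 0], "spin": 0},
    {"slide": [-0.8, 0.12, 0], "spin": 0},
    {"slide": [-0.7, 0.11, 0], "spin": 0},
    {"slide": [-0.5, 0.08, 0], "spin": 0},
    {"slide": [-0.3, 0.05, 0], "spin": 0},
    {"slide": [0, 0, 0], "spin": -0.6},
    {"slide": [0, 0, 0], "spin": -0.7},
    {"slide": [0, 0, 0], "spin": 0}
  ]
}}

```text
time_s: 7.0
tcp_pos: [0.5826, 0.0665, 0.1762]
ee_rot: [[-0.087, -0.996, -0.031], [-0.996, 0.086, 0.022], [-0.019, 0.033, -0.999]]
wrist_force: [-0.3, 0.7, -2.9]
gripper_width: 0.589
```

```bash
python3 st.py .587 .074 .11
python3 - <<'E'
from station import optics
import cv2,numpy as np
for n in('scene','top','wrist'):
    c=optics.capture(n);np.savez(n+'4.npz',**c);cv2.imwrite(f'pics/{n}4.png',c['frame'][:,:,::-1])
E
```

```text
t 7.0 p [0.5826 0.0665 0.1762] z [-0.0312  0.0216 -0.9993] yawx -94.97 yawy 175.07 F [-0.3  0.7 -2.9] w 0.589 j [ 21.3  21.2  -7.   -2.  -63.  -25.4]
world d [ 0.0044  0.0075 -0.0662] tool units [-0.2643 -0.2373  2.6464]
```

View pics/scene4.png

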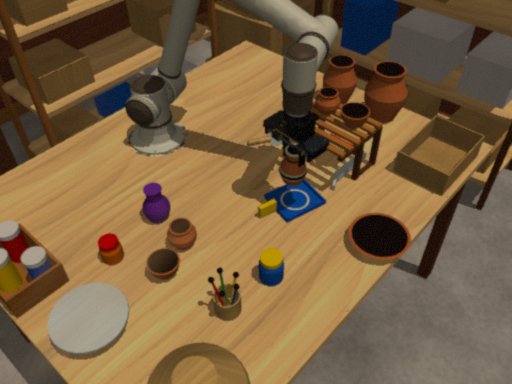

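View pics/wrist4.png

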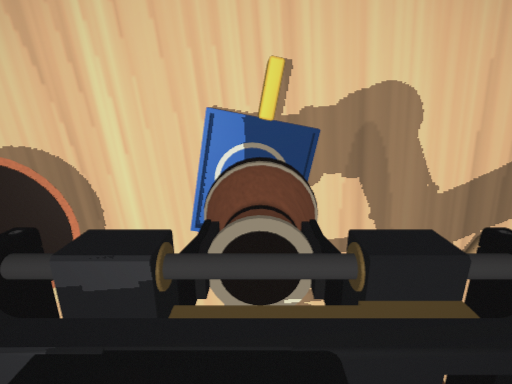

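View pics/top4.png

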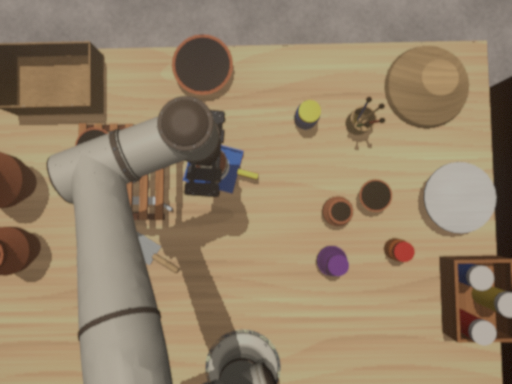

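```bash
python3 st.py .588 .072 .10
```

```text
t 7.15 p [0.5827 0.0663 0.1762] z [-0.0311  0.0216 -0.9993] yawx -95.06 yawy 174.98 F [-0.1  0.1 -2.7] w 0.589 j [ 21.3  21.2  -7.   -2.  -63.  -25.4]
world d [ 0.0053  0.0057 -0.0762] tool units [-0.19   -0.2929  3.0443]
```

>>> {"method": "servo_tool", "body": {
  "deltas": [
    {"slide": [-0.1, -0.15, 0.3], "spin": 0},
    {"slide": [-0.09, -0.14, 0.5], "spin": 0},
    {"slide": [0, 0, 0.6], "spin": 0},
    {"slide": [0, 0, 0.6], "spin": 0},
    {"slide": [0, 0, 0.5], "spin": 0},
    {"slide": [0, 0, 0.3], "spin": 0},
    {"slide": [0, 0, 0], "spin": 0}
  ]
}}

```text
time_s: 7.85
tcp_pos: [0.5887, 0.0717, 0.0985]
ee_rot: [[-0.095, -0.995, -0.034], [-0.995, 0.094, 0.021], [-0.018, 0.036, -0.999]]
wrist_force: [-0.7, -0.0, -1.9]
gripper_width: 0.588
```

```bash
python3 st.py .588 .072 .0875
python3 - <<'E'
from station import optics
import cv2,numpy as np
c=optics.capture('scene');im=cv2.resize(c['frame'][110:240,230:360],None,fx=4.5,fy=4.5,interpolation=2);cv2.imwrite('pics/s5.png',im[:,:,::-1])
E
```

```text
t 7.85 p [0.5887 0.0717 0.0985] z [-0.0338  0.0209 -0.9992] yawx -95.46 yawy 174.58 F [-0.7 -0.  -1.9] w 0.588 j [ 21.6  26.3 -11.2  -2.3 -53.8 -25.7]
world d [-0.0007  0.0003 -0.011 ] tool units [-0.0011  0.0113  0.4415]
```

View pics/s5.png

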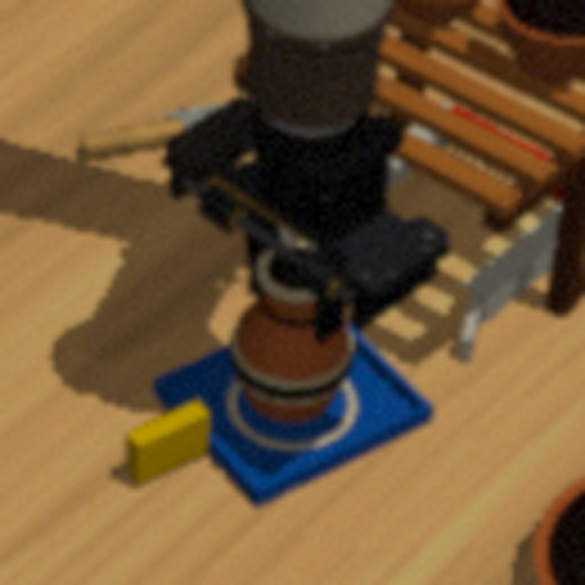

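>>> {"method": "servo_tool", "body": {
  "deltas": [
    {"slide": [0, 0, 0.1], "spin": 0},
    {"slide": [0, 0, 0.1], "spin": 0},
    {"slide": [0, 0, 0.1], "spin": 0},
    {"slide": [0, 0, 0.08], "spin": 0},
    {"slide": [0, 0, 0], "spin": 0}
  ]
}}

```text
time_s: 8.4
tcp_pos: [0.5905, 0.0725, 0.0914]
ee_rot: [[-0.095, -0.995, -0.028], [-0.995, 0.094, 0.022], [-0.02, 0.03, -0.999]]
wrist_force: [0.3, 0.6, -2.8]
gripper_width: 0.59
```

```bash
python3 st.py .588 .072 .0875
```

```text
t 8.4 p [0.5905 0.0725 0.0914] z [-0.0277  0.0225 -0.9994] yawx -95.43 yawy 174.6 F [ 0.3  0.6 -2.8] w 0.59 j [ 21.6  26.8 -11.7  -2.2 -52.6 -25.6]
world d [-0.0025 -0.0005 -0.0039] tool units [0.0311 0.0944 0.1569]
```

>>> {"method": "servo_tool", "body": {
  "deltas": [
    {"slide": [0, 0.08, 0.05], "spin": 0},
    {"slide": [0, 0, 0.05], "spin": 0},
    {"slide": [0, 0, 0.05], "spin": 0},
    {"slide": [0, 0, 0], "spin": 0}
  ]
}}

```text
time_s: 8.8
tcp_pos: [0.5884, 0.0728, 0.0879]
ee_rot: [[-0.094, -0.995, -0.027], [-0.995, 0.094, 0.023], [-0.02, 0.029, -0.999]]
wrist_force: [0.3, -0.9, -2.5]
gripper_width: 0.588
```

```bash
python3 st.py .588 .072 .0875
```

```text
t 8.8 p [0.5884 0.0728 0.0879] z [-0.0268  0.0227 -0.9994] yawx -95.42 yawy 174.61 F [ 0.3 -0.9 -2.5] w 0.588 j [ 21.7  26.8 -12.2  -2.3 -51.9 -25.7]
world d [-0.0004 -0.0008 -0.0004] tool units [0.0343 0.0116 0.0138]
```

>>> {"method": "servo_tool", "body": {
  "deltas": [
    {"slide": [0, 0, 0.04], "spin": 0},
    {"slide": [0, 0, 0.04], "spin": 0},
    {"slide": [0, 0, 0], "spin": 0}
  ]
}}

```text
time_s: 9.1
tcp_pos: [0.5889, 0.0731, 0.0869]
ee_rot: [[-0.094, -0.995, -0.025], [-0.995, 0.093, 0.023], [-0.02, 0.027, -0.999]]
wrist_force: [0.1, -0.9, -3.1]
gripper_width: 0.589
```

```bash
python3 st.py .588 .072 .0875
```

```text
t 9.1 p [0.5889 0.0731 0.0869] z [-0.0255  0.0228 -0.9994] yawx -95.39 yawy 174.64 F [ 0.1 -0.9 -3.1] w 0.589 j [ 21.7  26.9 -12.3  -2.2 -51.7 -25.7]
world d [-0.0009 -0.0011  0.0006] tool units [ 0.0451  0.0309 -0.0223]
```

>>> {"method": "servo_tool", "body": {
  "deltas": [
    {"slide": [0, 0, 0.05], "spin": 0},
    {"slide": [0, 0, 0.04], "spin": 0},
    {"slide": [0, 0, 0], "spin": 0}
  ]
}}

```text
time_s: 9.4
tcp_pos: [0.5892, 0.0734, 0.0868]
ee_rot: [[-0.093, -0.995, -0.024], [-0.995, 0.093, 0.023], [-0.021, 0.026, -0.999]]
wrist_force: [0.1, -0.1, -1.7]
gripper_width: 0.59
```

```bash
python3 st.py .588 .072 .0875
python3 - <<'E'
from station import optics
import cv2,numpy as np
c=optics.capture('scene');im=cv2.resize(c['frame'][110:240,230:360],None,fx=4.5,fy=4.5,interpolation=2);cv2.imwrite('pics/s6.png',im[:,:,::-1])
E
```

```text
t 9.4 p [0.5892 0.0734 0.0868] z [-0.024   0.0229 -0.9994] yawx -95.34 yawy 174.69 F [ 0.1 -0.1 -1.7] w 0.59 j [ 21.8  26.9 -12.3  -2.2 -51.6 -25.7]
world d [-0.0012 -0.0014  0.0007] tool units [ 0.059   0.0427 -0.0268]
```

View pics/s6.png

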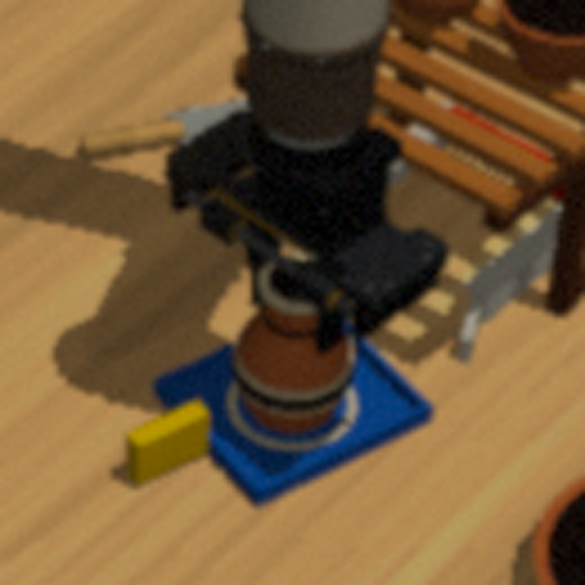

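>>> {"method": "servo_tool", "body": {
  "deltas": [
    {"slide": [0, 0, 0.08], "spin": 0},
    {"slide": [0, 0, 0.08], "spin": 0}
  ]
}}

```text
time_s: 9.65
tcp_pos: [0.5899, 0.0736, 0.0865]
ee_rot: [[-0.091, -0.996, -0.022], [-0.996, 0.091, 0.022], [-0.02, 0.024, -1.0]]
wrist_force: [-5.1, 0.8, 12.1]
gripper_width: 0.589
```

```bash
python3 st.py .588 .072 .0875
```

```text
t 9.65 p [0.5899 0.0736 0.0865] z [-0.0219  0.0222 -0.9995] yawx -95.23 yawy 174.79 F [-5.1  0.8 12.1] w 0.589 j [ 21.8  26.9 -12.3  -2.1 -51.5 -25.7]
world d [-0.0019 -0.0016  0.001 ] tool units [ 0.0712  0.0721 -0.0395]
```

>>> {"method": "servo_tool", "body": {
  "deltas": [
    {"slide": [0, 0, 0], "spin": 0},
    {"slide": [0, 0, 0], "spin": 0}
  ]
}}

```text
time_s: 9.85
tcp_pos: [0.5902, 0.0738, 0.0867]
ee_rot: [[-0.091, -0.996, -0.021], [-0.996, 0.091, 0.023], [-0.021, 0.023, -1.0]]
wrist_force: [0.6, 0.6, -0.9]
gripper_width: 0.587
```

>>> {"method": "servo_tool", "body": {
  "deltas": [
    {"slide": [0, 0, 0], "spin": 0},
    {"slide": [0, 0, 0], "spin": 0},
    {"slide": [0, 0, 0], "spin": 0},
    {"slide": [0, 0, 0], "spin": 0},
    {"slide": [0, 0, 0], "spin": 0}
  ],
  "gripper": 0
}}

```text
time_s: 10.35
tcp_pos: [0.5912, 0.0737, 0.0861]
ee_rot: [[-0.091, -0.996, -0.019], [-0.996, 0.091, 0.023], [-0.021, 0.021, -1.0]]
wrist_force: [-0.0, -0.2, -0.5]
gripper_width: 0.948
```

```bash
python3 st.py .588 .072 .22
python3 - <<'E'
from station import optics
import cv2,numpy as np
c=optics.capture('scene');im=cv2.resize(c['frame'][110:240,230:360],None,fx=4.5,fy=4.5,interpolation=2);cv2.imwrite('pics/s7.png',im[:,:,::-1])
E
```

```text
t 10.35 p [0.5912 0.0737 0.0861] z [-0.0194  0.0225 -0.9996] yawx -95.22 yawy 174.8 F [-0.  -0.2 -0.5] w 0.948 j [ 21.8  27.  -12.3  -2.1 -51.3 -25.7]
world d [-0.0032 -0.0017  0.1339] tool units [-0.0328  0.2366 -5.3541]
```

View pics/s7.png

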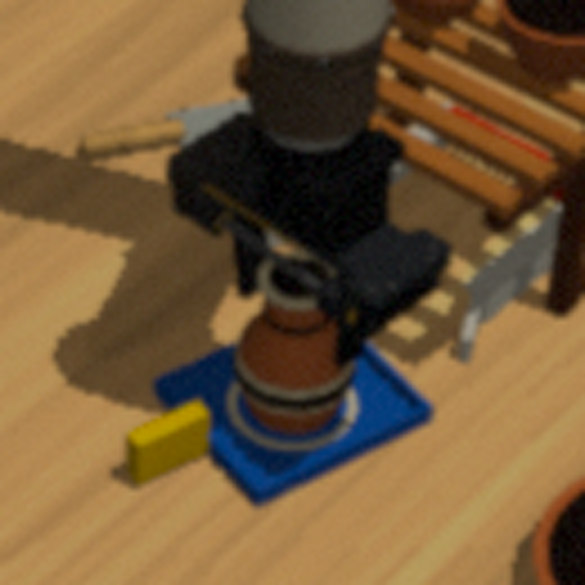

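>>> {"method": "servo_tool", "body": {
  "deltas": [
    {"slide": [0, 0.05, -0.3], "spin": 0},
    {"slide": [0, 0.05, -0.7], "spin": 0},
    {"slide": [0, 0, -0.9], "spin": 0},
    {"slide": [0, 0, -1], "spin": 0},
    {"slide": [0, 0, -1], "spin": 0},
    {"slide": [0, 0, -1], "spin": 0},
    {"slide": [0, 0, -1], "spin": 0},
    {"slide": [0, 0, -1], "spin": 0},
    {"slide": [0, 0, -1], "spin": 0},
    {"slide": [0, 0, -1], "spin": 0}
  ]
}}

```text
time_s: 11.4
tcp_pos: [0.5903, 0.0676, 0.3185]
ee_rot: [[-0.091, -0.996, -0.024], [-0.996, 0.091, 0.02], [-0.018, 0.026, -1.0]]
wrist_force: [0.0, 0.8, 0.7]
gripper_width: 0.997
```

```bash
python3 st.py .3 .7 .42
python3 - <<'E'
from station import optics
import cv2,numpy as np
for n in('scene','top'):
    c=optics.capture(n);np.savez(n+'8.npz',**c);cv2.imwrite(f'pics/{n}8.png',c['frame'][:,:,::-1])
E
```

```text
t 11.4 p [0.5903 0.0676 0.3185] z [-0.0241  0.0204 -0.9995] yawx -95.25 yawy 174.78 F [0.  0.8 0.7] w 0.997 j [ 21.3  16.9   7.1  -1.6 -81.1 -26.3]
world d [-0.2903  0.6324  0.1015] tool units [-24.196   13.9652  -3.261 ]
```

View pics/scene8.png

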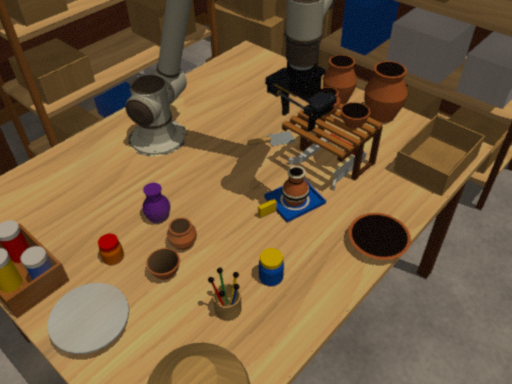

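View pics/top8.png

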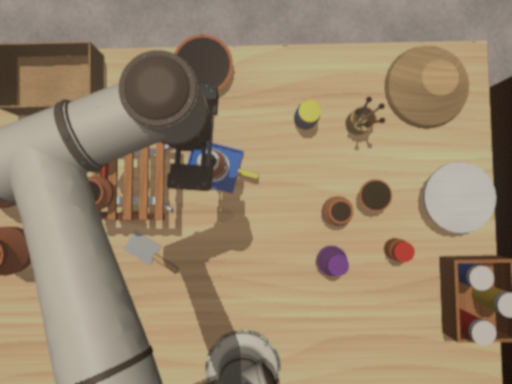

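>>> {"method": "servo_tool", "body": {
  "deltas": [
    {"slide": [-0.5, 0.4, -0.5], "spin": 0},
    {"slide": [-0.9, 0.73, -0.5], "spin": 0},
    {"slide": [-0.91, 0.73, -0.4], "spin": 0},
    {"slide": [-0.91, 0.73, -0.4], "spin": 0},
    {"slide": [-0.91, 0.73, -0.4], "spin": 0},
    {"slide": [-0.91, 0.73, -0.3], "spin": 0},
    {"slide": [-0.91, 0.73, -0.3], "spin": 0},
    {"slide": [-0.91, 0.73, -0.2], "spin": 0},
    {"slide": [-0.91, 0.73, -0.2], "spin": 0},
    {"slide": [-0.91, 0.73, -0.2], "spin": 0}
  ]
}}

```text
time_s: 12.5
tcp_pos: [0.4284, 0.306, 0.4218]
ee_rot: [[-0.095, -0.995, -0.017], [-0.995, 0.094, 0.023], [-0.021, 0.019, -1.0]]
wrist_force: [1.0, 0.4, -0.2]
gripper_width: 0.998
```

```bash
python3 st.py .17 .7 .42
```

```text
t 12.5 p [0.4284 0.306  0.4218] z [-0.0171  0.0226 -0.9996] yawx -95.43 yawy 174.6 F [ 1.   0.4 -0.2] w 0.998 j [ 52.2   8.2   9.9  -1.6 -91.3 -57.7]
world d [-0.2584  0.394  -0.0018] tool units [-14.7054  11.771    0.6073]
```

>>> {"method": "servo_tool", "body": {
  "deltas": [
    {"slide": [-0.98, 0.78, 0], "spin": 0},
    {"slide": [-0.98, 0.78, 0], "spin": 0},
    {"slide": [-0.98, 0.78, 0], "spin": 0},
    {"slide": [-0.98, 0.78, 0], "spin": 0},
    {"slide": [-0.98, 0.78, 0], "spin": 0},
    {"slide": [-0.98, 0.78, 0], "spin": 0},
    {"slide": [-0.98, 0.78, 0], "spin": 0},
    {"slide": [-0.98, 0.78, 0], "spin": 0},
    {"slide": [-0.98, 0.78, 0], "spin": 0},
    {"slide": [-0.98, 0.78, 0], "spin": 0}
  ]
}}

```text
time_s: 13.5
tcp_pos: [0.239, 0.5761, 0.4383]
ee_rot: [[-0.088, -0.996, -0.015], [-0.996, 0.088, 0.026], [-0.024, 0.017, -1.0]]
wrist_force: [0.1, -0.5, -0.1]
gripper_width: 0.999
```

```bash
python3 st.py .17 .7 .42
```

```text
t 13.5 p [0.239  0.5761 0.4383] z [-0.0149  0.0258 -0.9996] yawx -95.05 yawy 174.97 F [ 0.1 -0.5 -0.1] w 0.999 j [ 81.8  18.4  25.3  -1.1 -95.6 -86.9]
world d [-0.069   0.1239 -0.0183] tool units [-4.6762  3.1705  0.8995]
```

>>> {"method": "servo_tool", "body": {
  "deltas": [
    {"slide": [-0.98, 0.65, 0], "spin": 0},
    {"slide": [-0.98, 0.65, 0], "spin": 0},
    {"slide": [-0.98, 0.65, 0], "spin": 0},
    {"slide": [-0.98, 0.65, 0], "spin": 0},
    {"slide": [-1, 0.2, 0], "spin": 0},
    {"slide": [-1, 0, 0], "spin": 0},
    {"slide": [-1, 0, 0], "spin": 0},
    {"slide": [-1, 0, 0], "spin": 0},
    {"slide": [-1, 0, 0], "spin": 0},
    {"slide": [-1, 0, 0], "spin": 0}
  ]
}}

```text
time_s: 14.5
tcp_pos: [0.1667, 0.8082, 0.425]
ee_rot: [[-0.077, -0.997, -0.01], [-0.997, 0.077, 0.032], [-0.031, 0.012, -0.999]]
wrist_force: [1.3, 0.8, -0.5]
gripper_width: 1.005
```

```bash
python3 st.py .17 .9 .42
```

```text
t 14.5 p [0.1667 0.8082 0.425 ] z [-0.0095  0.0318 -0.9994] yawx -94.44 yawy 175.58 F [ 1.3  0.8 -0.5] w 1.005 j [  89.3   50.3   80.4   -0.6 -118.3  -94. ]
world d [ 0.0033  0.0918 -0.005 ] tool units [-3.6615  0.1495  0.3165]
```

>>> {"method": "servo_tool", "body": {
  "deltas": [
    {"slide": [-0.5, 0, 0], "spin": 0},
    {"slide": [-0.5, 0, 0], "spin": 0},
    {"slide": [0, 0, 0], "spin": 0}
  ]
}}

```text
time_s: 14.8
tcp_pos: [0.1633, 0.8208, 0.4153]
ee_rot: [[-0.076, -0.997, -0.006], [-0.996, 0.075, 0.046], [-0.045, 0.01, -0.999]]
wrist_force: [0.5, 0.4, 0.6]
gripper_width: 1.005
```

```bash
python3 st.py .17 .9 .42;python3 -c "
from station import sense
print(sense()['joints'])"
```

```text
t 14.8 p [0.1633 0.8208 0.4153] z [-0.0065  0.0461 -0.9989] yawx -94.34 yawy 175.69 F [0.5 0.4 0.6] w 1.005 j [  89.6   51.2   80.6   -0.4 -116.8  -94.1]
world d [0.0067 0.0792 0.0047] tool units [-3.1851 -0.0275 -0.0433]
[  89.61158325   51.16162914   80.64958996   -0.43450591 -116.84922376
  -94.14195813]
```

>>> {"method": "servo_tool", "body": {
  "deltas": [
    {"slide": [-1, 0, -0.5], "spin": 0},
    {"slide": [-1, 0, -0.5], "spin": 0},
    {"slide": [-1, 0, -0.5], "spin": 0},
    {"slide": [-1, 0, -0.5], "spin": 0},
    {"slide": [-1, 0, -0.5], "spin": 0}
  ]
}}

```text
time_s: 15.3
tcp_pos: [0.1546, 0.8457, 0.4304]
ee_rot: [[-0.077, -0.997, 0.017], [-0.987, 0.078, 0.144], [-0.145, -0.006, -0.989]]
wrist_force: [0.8, -0.5, -0.6]
gripper_width: 0.998
```

```bash
python3 st.py .17 .9 .42
```

```text
t 15.3 p [0.1546 0.8457 0.4304] z [ 0.0168  0.1437 -0.9895] yawx -94.44 yawy 175.51 F [ 0.8 -0.5 -0.6] w 0.998 j [  90.7   50.6   80.7    1.1 -111.8  -94.7]
world d [ 0.0154  0.0543 -0.0104] tool units [-2.1302 -0.4408  0.7355]
```

>>> {"method": "servo_tool", "body": {
  "deltas": [
    {"slide": [-1, 0, -0.5], "spin": 0},
    {"slide": [-1, 0, -0.5], "spin": 0},
    {"slide": [-1, 0, -0.5], "spin": 0},
    {"slide": [-1, 0, -0.5], "spin": 0},
    {"slide": [-1, 0, -0.5], "spin": 0},
    {"slide": [-1, 0, -0.5], "spin": 0},
    {"slide": [-1, 0, -0.5], "spin": 0},
    {"slide": [-1, 0, -0.5], "spin": 0}
  ]
}}

```text
time_s: 16.1
tcp_pos: [0.1396, 0.8771, 0.4655]
ee_rot: [[-0.071, -0.996, 0.05], [-0.954, 0.083, 0.289], [-0.292, -0.027, -0.956]]
wrist_force: [0.4, 0.3, 0.4]
gripper_width: 1.0
```

```bash
python3 st.py .17 .9 .42;python3 -c "
from station import sense
print(sense()['joints'])"
```

```text
t 16.1 p [0.1396 0.8771 0.4655] z [ 0.0502  0.289  -0.956 ] yawx -94.28 yawy 175.24 F [0.4 0.3 0.4] w 1.0 j [  92.6   49.2   80.6    3.7 -104.7  -95.6]
world d [ 0.0304  0.0229 -0.0455] tool units [-0.4294 -1.0848  2.0655]
[  92.56850569   49.21198858   80.64329222    3.73937903 -104.72351942
  -95.61399976]
```

>>> {"method": "servo_tool", "body": {
  "deltas": [
    {"slide": [-1, 0.6, -0.5], "spin": 0},
    {"slide": [-1, 0.6, -0.5], "spin": 0},
    {"slide": [-1, 0.6, -0.5], "spin": 0},
    {"slide": [-1, 0.6, -0.5], "spin": 0}
  ]
}}

```text
time_s: 16.5
tcp_pos: [0.073, 0.893, 0.4916]
ee_rot: [[-0.069, -0.996, 0.063], [-0.929, 0.087, 0.359], [-0.363, -0.034, -0.931]]
wrist_force: [-0.5, 1.1, -0.4]
gripper_width: 0.997
```

```bash
python3 st.py .17 .9 .42
```

```text
t 16.5 p [0.073  0.893  0.4916] z [ 0.0627  0.3588 -0.9313] yawx -94.25 yawy 175.01 F [-0.5  1.1 -0.4] w 0.997 j [  97.7   48.3   80.6    6.5 -101.8  -99.9]
world d [ 0.097   0.007  -0.0716] tool units [ 0.512  -3.7412  3.0096]
```

```bash
python3 - <<'E'
from station import optics
from h import *
for n in('scene','wrist'):
    c=optics.capture(n);np.savez(n+'9.npz',**c);cv2.imwrite(f'pics/{n}9.png',c['frame'][:,:,::-1])
    if n=='scene':
        for p in [(248,43),(500,122)]: print(plane(c,p,0))
E
```

```text
[-0.21638909  0.72901189  0.        ]
[0.91135144 0.89396249 0.        ]
```

View pics/scene9.png

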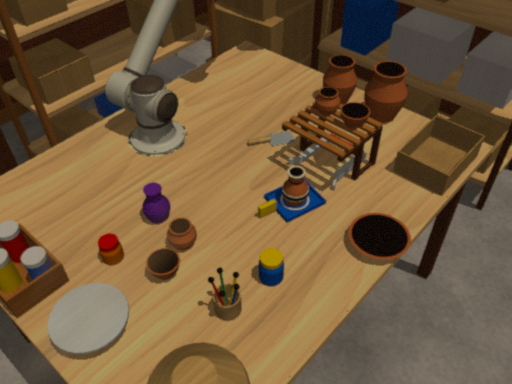

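View pics/wrist9.png

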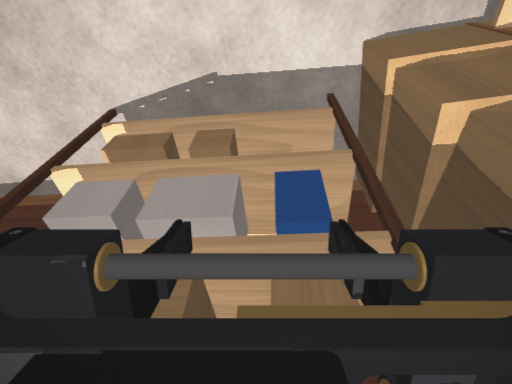

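>>> {"method": "servo_tool", "body": {
  "deltas": [
    {"slide": [0.48, 0.89, -0.9], "spin": 0},
    {"slide": [0.48, 0.89, -0.9], "spin": 0},
    {"slide": [0.48, 0.89, -0.9], "spin": 0},
    {"slide": [0.48, 0.89, -0.9], "spin": 0},
    {"slide": [0.48, 0.89, -0.9], "spin": 0},
    {"slide": [0.48, 0.89, -0.9], "spin": 0},
    {"slide": [0.48, 0.89, -0.9], "spin": 0},
    {"slide": [0.48, 0.89, -0.9], "spin": 0},
    {"slide": [0.48, 0.89, -0.9], "spin": 0},
    {"slide": [0.48, 0.89, -0.9], "spin": 0}
  ]
}}

```text
time_s: 17.6
tcp_pos: [-0.1791, 0.7134, 0.644]
ee_rot: [[-0.069, -0.995, 0.065], [-0.933, 0.088, 0.348], [-0.352, -0.037, -0.935]]
wrist_force: [-0.2, -1.3, -0.4]
gripper_width: 1.001
```

```bash
python3 st.py -.2 .8 .7
```

```text
t 17.6 p [-0.1791  0.7134  0.644 ] z [ 0.0651  0.348  -0.9352] yawx -94.24 yawy 174.97 F [-0.2 -1.3 -0.4] w 1.001 j [ 122.1   37.3   80.7   15.6 -116.9 -117.6]
world d [-0.0209  0.0866  0.056 ] tool units [-3.9635  1.0522 -0.9459]
```

>>> {"method": "servo_tool", "body": {
  "deltas": [
    {"slide": [-1, 0.25, -0.3], "spin": 0},
    {"slide": [-1, 0.25, -0.3], "spin": 0},
    {"slide": [-1, 0.25, -0.3], "spin": 0},
    {"slide": [-1, 0.25, -0.3], "spin": 0}
  ]
}}

```text
time_s: 18.0
tcp_pos: [-0.1855, 0.7433, 0.6434]
ee_rot: [[-0.062, -0.997, 0.054], [-0.908, 0.078, 0.413], [-0.415, -0.023, -0.909]]
wrist_force: [-0.2, -0.2, -0.6]
gripper_width: 1.001
```

```bash
python3 st.py -.2 .8 .7
```

```text
t 18.0 p [-0.1855  0.7433  0.6434] z [ 0.0535  0.4125 -0.9094] yawx -93.88 yawy 175.51 F [-0.2 -0.2 -0.6] w 1.001 j [ 121.8   38.2   80.6   16.5 -112.  -117. ]
world d [-0.0145  0.0567  0.0566] tool units [-2.9646  0.7042 -1.1545]
```

>>> {"method": "servo_tool", "body": {
  "deltas": [
    {"slide": [-1, 0.3, -0.4], "spin": 0},
    {"slide": [-1, 0.3, -0.4], "spin": 0},
    {"slide": [-1, 0.3, -0.4], "spin": 0},
    {"slide": [-1, 0.3, -0.4], "spin": 0},
    {"slide": [-1, 0.3, -0.4], "spin": 0},
    {"slide": [-1, 0.3, -0.4], "spin": 0},
    {"slide": [-1, 0.3, -0.4], "spin": 0},
    {"slide": [-1, 0.3, -0.4], "spin": 0},
    {"slide": [-1, 0.3, -0.4], "spin": 0},
    {"slide": [-1, 0.3, -0.4], "spin": 0}
  ]
}}

```text
time_s: 19.0
tcp_pos: [-0.2027, 0.7818, 0.6792]
ee_rot: [[-0.057, -0.998, 0.028], [-0.815, 0.063, 0.575], [-0.576, 0.01, -0.817]]
wrist_force: [-0.1, -0.7, 0.1]
gripper_width: 1.002
```

```bash
python3 st.py -.2 .8 .7
```

```text
t 19.0 p [-0.2027  0.7818  0.6792] z [ 0.028   0.5753 -0.8174] yawx -94.02 yawy 176.39 F [-0.1 -0.7  0.1] w 1.002 j [ 122.8   38.2   80.6   20.  -101.9 -117. ]
world d [0.0027 0.0182 0.0208] tool units [-1.079  -0.0522 -0.2559]
```

```bash
python3 - <<'E'
from station import optics
from h import *
for n in('scene','top'):
    c=optics.capture(n);np.savez(n+'0.npz',**c);cv2.imwrite(f'pics/{n}10.png',c['frame'][:,:,::-1])
E
python3 m.py
python3 - <<'E'
from h import *
t=dict(np.load('top0.npz'));s=dict(np.load('scene0.npz'))
im=cv2.resize(t['frame'][110:240,60:280],None,fx=3.6,fy=3.6,interpolation=2);cv2.imwrite('pics/t10c.png',im[:,:,::-1])
im=cv2.resize(s['frame'][80:230,230:400],None,fx=3.9,fy=3.9,interpolation=2);cv2.imwrite('pics/s10c.png',im[:,:,::-1])
E
```

```text
max() iterable argument is empty
max() iterable argument is empty
top tray ((0.5915366411209106, 0.10286745429039001), (0.0780395045876503, 0.11773398518562317), 74.72416687011719)
ring ((203.16119384765625, 162.8380584716797), (15.361878395080566, 30.33225440979004), 9.29097843170166) [0.59460596 0.10380676 0.005     ]
grip ((248.0235137939453, 174.3941192626953), (19.089879989624023, 5.531727313995361), 12.52880859375)
[ 0.5544079  -0.02827888  0.046     ]
scene tray ((0.5928458571434021, 0.06844459474086761), (0.15257039666175842, 0.13445743918418884), 73.49739074707031)
ring ((287.6520080566406, 193.45748901367188), (27.351152420043945, 43.32717514038086), 114.94207763671875) [0.55602027 0.07906972 0.005     ]
grip ((267.8000183105469, 206.60000610351562), (10.733125686645508, 17.8885440826416), 63.43495178222656)
[ 0.57155907 -0.0364582   0.046     ]
flareT [0.6494 0.187  0.024 ]
flareB [0.4578 0.1918 0.024 ]
lipT1 [0.6162 0.3335 0.028 ]
lipT2 [0.6143 0.2371 0.028 ]
lipB1 [0.4991 0.3344 0.028 ]
lipB2 [0.4972 0.2424 0.028 ]
deckT [0.6737 0.1759 0.17  ]
deckB [0.4369 0.1801 0.17  ]
stopT [0.5896 0.381  0.03  ]
stopB [0.5576 0.3812 0.03  ]
slatbackT [0.6782 0.3913 0.17  ]
slatbackB [0.4413 0.397  0.17  ]
squat [ 0.447 -0.273  0.076]
bowl [ 0.489 -0.386  0.052]
brush [ 0.697 -0.348  0.07 ]
slip [ 0.72  -0.198  0.09 ]
purple [ 0.313 -0.251  0.12 ]
```

View pics/t10c.png

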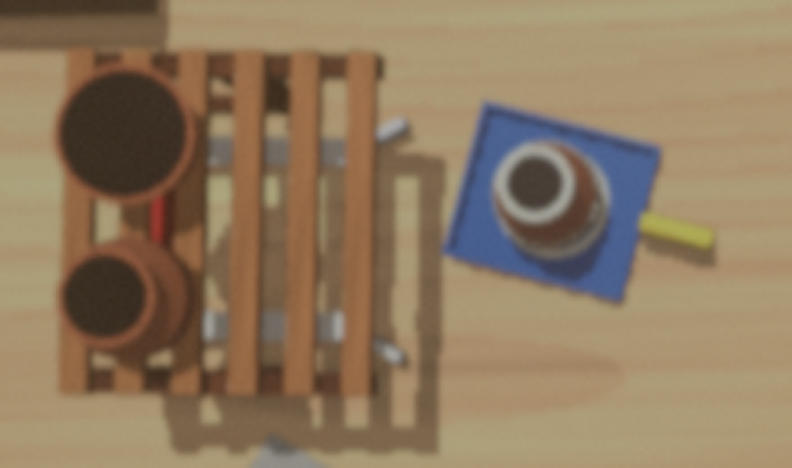

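View pics/s10c.png

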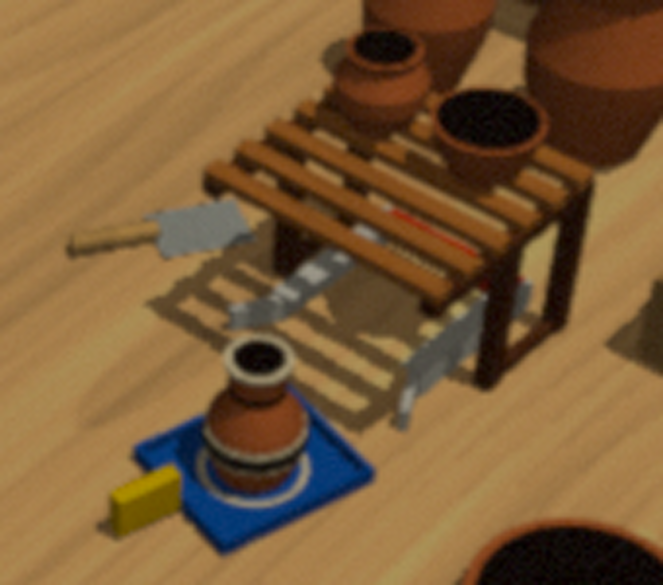

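>>> {"method": "servo_tool", "body": {
  "deltas": [
    {"slide": [0.4, -0.6, -0.1], "spin": 0},
    {"slide": [0.43, -0.99, -0.06], "spin": 0},
    {"slide": [0.43, -0.99, -0.06], "spin": 0},
    {"slide": [0.43, -0.99, -0.06], "spin": 0},
    {"slide": [0.43, -0.99, -0.06], "spin": 0},
    {"slide": [0.43, -0.99, -0.06], "spin": 0},
    {"slide": [0.43, -0.99, -0.06], "spin": 0},
    {"slide": [0.43, -0.99, -0.06], "spin": 0},
    {"slide": [0.43, -0.99, -0.06], "spin": 0},
    {"slide": [0.43, -0.99, -0.06], "spin": 0}
  ]
}}

```text
time_s: 20.1
tcp_pos: [0.026, 0.6734, 0.6196]
ee_rot: [[-0.05, -0.998, 0.026], [-0.82, 0.057, 0.569], [-0.57, 0.007, -0.822]]
wrist_force: [1.1, 0.5, -0.1]
gripper_width: 1.0
```

```bash
python3 st.py .4 .5 .5
```

```text
t 20.1 p [0.026  0.6734 0.6196] z [ 0.0264  0.5693 -0.8217] yawx -93.52 yawy 176.76 F [ 1.1  0.5 -0.1] w 1.0 j [ 106.3    8.    24.9   11.1  -73.8 -109.6]
world d [ 0.374  -0.1734 -0.1196] tool units [  7.6587 -15.3621   0.3787]
```

>>> {"method": "servo_tool", "body": {
  "deltas": [
    {"slide": [0.69, -0.98, -0.16], "spin": 0},
    {"slide": [0.69, -0.98, -0.16], "spin": 0},
    {"slide": [0.69, -0.98, -0.16], "spin": 0},
    {"slide": [0.69, -0.98, -0.16], "spin": 0},
    {"slide": [0.69, -0.98, -0.16], "spin": 0},
    {"slide": [0.69, -0.98, -0.16], "spin": 0},
    {"slide": [0.69, -0.98, -0.16], "spin": 0},
    {"slide": [0.69, -0.98, -0.16], "spin": 0},
    {"slide": [0.69, -0.98, -0.16], "spin": 0},
    {"slide": [0.69, -0.98, -0.16], "spin": 0}
  ]
}}

```text
time_s: 21.1
tcp_pos: [0.2687, 0.4832, 0.5505]
ee_rot: [[-0.049, -0.998, 0.025], [-0.819, 0.054, 0.572], [-0.572, 0.007, -0.82]]
wrist_force: [0.6, 0.2, -0.1]
gripper_width: 1.002
```

```bash
python3 st.py .58 -.06 .3
```

```text
t 21.1 p [0.2687 0.4832 0.5505] z [ 0.0251  0.5719 -0.82  ] yawx -93.41 yawy 176.88 F [ 0.6  0.2 -0.1] w 1.002 j [ 72.7  -4.4   9.6  -8.9 -70.2 -75.5]
world d [ 0.3113 -0.5432 -0.2505] tool units [ 22.9143 -13.6882  -3.8962]
```

>>> {"method": "servo_tool", "body": {
  "deltas": [
    {"slide": [0.99, -0.6, -0.17], "spin": 0},
    {"slide": [0.99, -0.6, -0.17], "spin": 0},
    {"slide": [0.99, -0.6, -0.17], "spin": 0},
    {"slide": [0.99, -0.6, -0.17], "spin": 0},
    {"slide": [0.99, -0.6, -0.17], "spin": 0},
    {"slide": [0.99, -0.6, -0.17], "spin": 0},
    {"slide": [0.99, -0.6, -0.17], "spin": 0},
    {"slide": [0.99, -0.6, -0.17], "spin": 0},
    {"slide": [0.99, -0.6, -0.17], "spin": 0},
    {"slide": [0.99, -0.6, -0.17], "spin": 0}
  ]
}}

```text
time_s: 22.1
tcp_pos: [0.4079, 0.2356, 0.4406]
ee_rot: [[-0.046, -0.999, 0.029], [-0.815, 0.054, 0.577], [-0.577, 0.003, -0.816]]
wrist_force: [0.6, 0.2, 0.2]
gripper_width: 1.0
```

```bash
python3 st.py .58 -.06 .25
```

```text
t 22.1 p [0.4079 0.2356 0.4406] z [ 0.0292  0.5766 -0.8165] yawx -93.23 yawy 176.88 F [0.6 0.2 0.2] w 1.0 j [ 28.4  -5.    1.5 -30.3 -78.1 -30.1]
world d [ 0.1721 -0.2956 -0.1906] tool units [13.7227 -7.5398 -0.3904]
```

>>> {"method": "servo_tool", "body": {
  "deltas": [
    {"slide": [0.98, -0.54, -0.03], "spin": 0},
    {"slide": [0.98, -0.54, -0.03], "spin": 0},
    {"slide": [0.98, -0.54, -0.03], "spin": 0},
    {"slide": [0.98, -0.54, -0.03], "spin": 0},
    {"slide": [0.98, -0.54, -0.03], "spin": 0},
    {"slide": [0.98, -0.54, -0.03], "spin": 0},
    {"slide": [0.98, -0.54, -0.03], "spin": 0},
    {"slide": [0.98, -0.54, -0.03], "spin": 0},
    {"slide": [0.98, -0.54, -0.03], "spin": 0},
    {"slide": [0.98, -0.54, -0.03], "spin": 0}
  ]
}}

```text
time_s: 23.1
tcp_pos: [0.5338, 0.0126, 0.3021]
ee_rot: [[-0.045, -0.998, 0.037], [-0.814, 0.058, 0.578], [-0.579, -0.004, -0.815]]
wrist_force: [0.1, -0.1, 0.5]
gripper_width: 1.006
```

```bash
python3 st.py .58 -.05 .2
```

```text
t 23.1 p [0.5338 0.0126 0.3021] z [ 0.0367  0.5783 -0.815 ] yawx -93.19 yawy 176.66 F [ 0.1 -0.1  0.5] w 1.006 j [ -3.8  13.3   4.3 -35.7 -82.7   5.8]
world d [ 0.0462 -0.0626 -0.1021] tool units [ 4.3207 -1.9768  1.9456]
```

>>> {"method": "servo_tool", "body": {
  "deltas": [
    {"slide": [0.9, -0.4, 0.4], "spin": 0},
    {"slide": [0.9, -0.4, 0.4], "spin": 0},
    {"slide": [0.9, -0.4, 0.4], "spin": 0},
    {"slide": [0.9, -0.4, 0.4], "spin": 0},
    {"slide": [0.7, -0.3, 0.3], "spin": 0},
    {"slide": [0, 0, 0], "spin": -0.4},
    {"slide": [0, 0, 0], "spin": 0}
  ]
}}

```text
time_s: 23.8
tcp_pos: [0.5797, -0.0567, 0.1934]
ee_rot: [[0.004, -0.999, 0.036], [-0.816, 0.017, 0.578], [-0.578, -0.032, -0.815]]
wrist_force: [0.6, 0.1, -0.6]
gripper_width: 1.001
```

```bash
python3 st.py .58 -.035 .08
python3 - <<'E'
from station import optics
from h import *
for n in('wrist',):
    c=optics.capture(n);np.savez(n+'11.npz',**c);cv2.imwrite(f'pics/{n}11.png',c['frame'][:,:,::-1])
E
```

```text
t 23.8 p [ 0.5797 -0.0567  0.1934] z [ 0.0361  0.5778 -0.8154] yawx -89.69 yawy 179.01 F [ 0.6  0.1 -0.6] w 1.001 j [-10.2  24.7   4.9 -36.  -77.8  20.1]
world d [ 0.0003  0.0217 -0.1134] tool units [1.9136 0.148  4.1983]
```

View pics/wrist11.png

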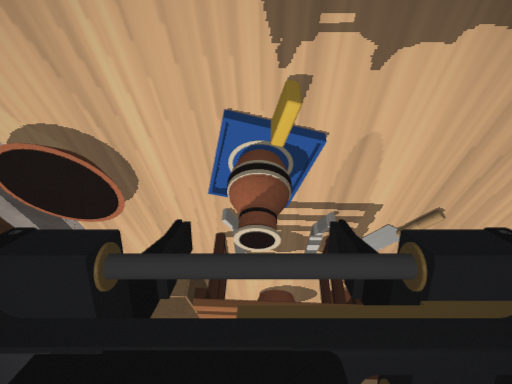

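```bash
python3 - <<'E'
from h import *
c=dict(np.load('wrist11.npz'))
f=cv2.cvtColor(c['frame'],cv2.COLOR_RGB2HSV)
m=((f[...,0]>20)&(f[...,0]<34)&(f[...,1]>190)&(f[...,2]>170)).astype(np.uint8)*255
m[:,:260]=0;m[:,320:]=0;m[160:]=0
k=max(cv2.findContours(m,0,1)[0],key=cv2.contourArea);b=cv2.boxPoints(cv2.minAreaRect(k));print(b)
for p in b: print(plane(c,p,.046).round(4))
for p in [(225,111),(326,134),(210,192)]: print('corner',plane(c,p,.016).round(4))
for p in [(258,240)]: print('rim',plane(c,p,.125).round(4))
for p in [(231,219),(325,219)]: print('flare',plane(c,p,.024).round(4))
E
```

```text
Traceback (most recent call last):
ValueError: max() iterable argument is empty
```

```bash
python3 - <<'E'
from h import *
c=dict(np.load('wrist11.npz'))
im=cv2.resize(c['frame'][70:250,190:350],None,fx=4,fy=4,interpolation=2)[:600];cv2.imwrite('pics/w11c.png',im[:,:,::-1])
for p in [(294,82),(280,133)]: print('grip',plane(c,p,.046).round(4))
for p in [(225,111),(326,134),(210,192)]: print('corner',plane(c,p,.016).round(4))
for p in [(258,240)]: print('rim',plane(c,p,.125).round(4))
for p in [(231,219),(325,219)]: print('flare',plane(c,p,.024).round(4))
E
```

```text
grip [ 0.5523 -0.0744  0.046 ]
grip [ 0.5627 -0.0152  0.046 ]
corner [ 0.6246 -0.0213  0.016 ]
corner [0.5059 0.0108 0.016 ]
corner [0.6653 0.1279 0.016 ]
rim [0.5855 0.0775 0.125 ]
flare [0.638  0.1919 0.024 ]
flare [0.4791 0.1866 0.024 ]
```

View pics/w11c.png

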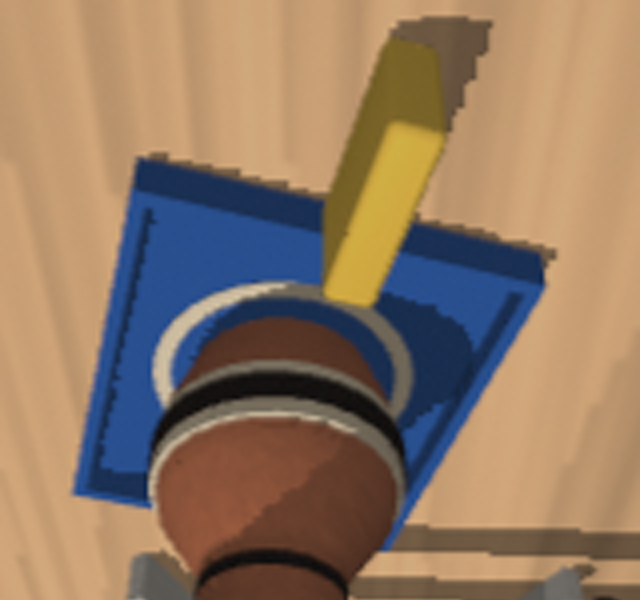

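```bash
python3 st.py .578 -.03 .06;python3 - <<'E'
from h import *
c=dict(np.load('wrist11.npz'))
for p in [(294,102),(277.5,145.8)]: print('grip',plane(c,p,.046).round(4))
E
```

```text
t 23.85 p [ 0.5794 -0.0565  0.1932] z [ 0.0357  0.5779 -0.8153] yawx -89.77 yawy 178.97 F [-0.1 -0.1  0.4] w 1.0 j [-10.2  24.7   4.9 -36.  -77.8  20. ]
world d [-0.0014  0.0265 -0.1332] tool units [2.2147 0.2421 4.9555]
grip [ 0.5507 -0.0535  0.046 ]
grip [0.5647 0.0032 0.046 ]
```

>>> {"method": "servo_tool", "body": {
  "deltas": [
    {"slide": [0.32, 0.03, 0.7], "spin": 0},
    {"slide": [0.32, 0.03, 0.7], "spin": 0},
    {"slide": [0.32, 0.03, 0.7], "spin": 0},
    {"slide": [0.32, 0.03, 0.7], "spin": 0},
    {"slide": [0.32, 0.03, 0.7], "spin": 0},
    {"slide": [0.32, 0.03, 0.7], "spin": 0},
    {"slide": [0.2, 0, 0.5], "spin": 0},
    {"slide": [0, 0, 0], "spin": 0}
  ]
}}

```text
time_s: 24.65
tcp_pos: [0.5821, -0.0302, 0.069]
ee_rot: [[0.005, -0.999, 0.046], [-0.818, 0.023, 0.575], [-0.576, -0.04, -0.817]]
wrist_force: [-0.1, -0.1, 0.1]
gripper_width: 0.997
```

```bash
python3 st.py .578 -.027 .018
python3 - <<'E'
from station import optics
from h import *
for n in('scene','wrist'):
    c=optics.capture(n);np.savez(n+'12.npz',**c)
    f=c['frame']
    if n=='scene': f=cv2.resize(f[110:240,230:360],None,fx=4.5,fy=4.5,interpolation=2)
    cv2.imwrite(f'pics/{n}12.png',f[:,:,::-1])
E
```

```text
t 24.65 p [ 0.5821 -0.0302  0.069 ] z [ 0.0458  0.5751 -0.8168] yawx -89.68 yawy 178.7 F [-0.1 -0.1  0.1] w 0.997 j [ -8.2  32.   -2.1 -39.5 -64.7  27.9]
world d [-0.0041  0.0032 -0.051 ] tool units [1.069  0.2492 1.7317]
```

View pics/scene12.png

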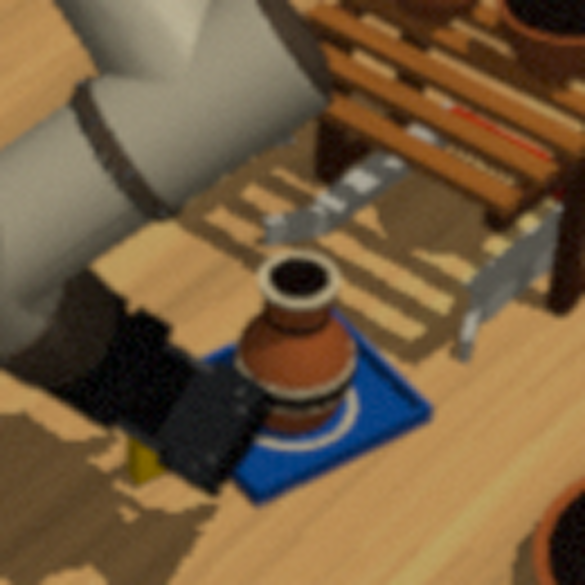

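View pics/wrist12.png

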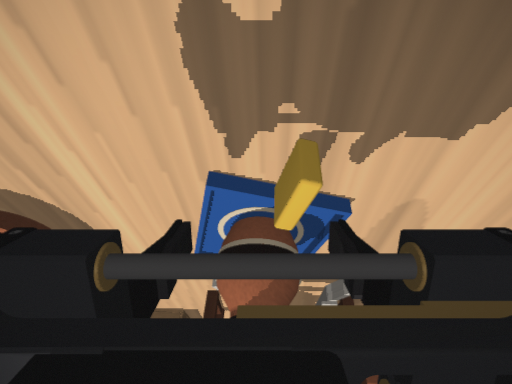

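>>> {"method": "servo_tool", "body": {
  "deltas": [
    {"slide": [0.3, 0.2, 0.4], "spin": 0},
    {"slide": [0.3, 0.05, 0.5], "spin": 0},
    {"slide": [0.25, 0, 0.4], "spin": 0},
    {"slide": [0.15, 0, 0.25], "spin": 0},
    {"slide": [0, 0, 0], "spin": 0}
  ]
}}

```text
time_s: 25.25
tcp_pos: [0.5802, -0.0297, 0.0231]
ee_rot: [[0.009, -0.999, 0.053], [-0.819, 0.023, 0.573], [-0.574, -0.048, -0.818]]
wrist_force: [0.3, -0.2, 0.4]
gripper_width: 1.0
```

```bash
python3 st.py .578 -.027 .018
python3 - <<'E'
from station import optics
from h import *
for n in('wrist',):
    c=optics.capture(n);f=c['frame'];cv2.imwrite(f'pics/{n}13.png',f[:,:,::-1])
E
```

```text
t 25.25 p [ 0.5802 -0.0297  0.0231] z [ 0.053   0.5731 -0.8177] yawx -89.38 yawy 178.67 F [ 0.3 -0.2  0.4] w 1.0 j [ -8.5  35.4  -3.7 -41.3 -60.6  32. ]
world d [-0.0022  0.0027 -0.0051] tool units [0.0255 0.1022 0.2232]
```

View pics/wrist13.png

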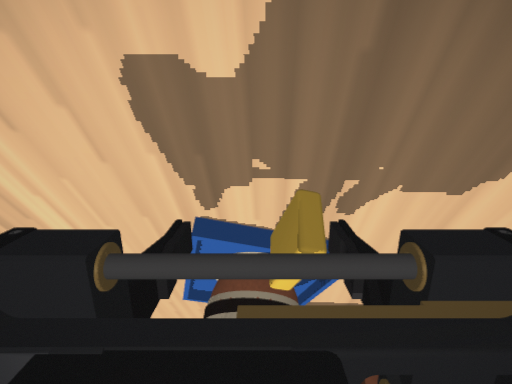

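>>> {"method": "servo_tool", "body": {
  "deltas": [
    {"slide": [0, 0.05, 0.12], "spin": 0.25},
    {"slide": [0, 0, 0.05], "spin": 0},
    {"slide": [0, 0, 0], "spin": 0}
  ],
  "gripper": 40
}}

```text
time_s: 25.6
tcp_pos: [0.5803, -0.0276, 0.0203]
ee_rot: [[-0.025, -0.998, 0.055], [-0.818, 0.052, 0.572], [-0.574, -0.03, -0.818]]
wrist_force: [-0.1, -0.2, 0.4]
gripper_width: 0.862
```

>>> {"method": "servo_tool", "body": {
  "deltas": [
    {"slide": [0, 0, 0], "spin": 0}
  ],
  "gripper": 60
}}

```text
time_s: 25.7
tcp_pos: [0.5805, -0.0277, 0.0206]
ee_rot: [[-0.024, -0.998, 0.055], [-0.818, 0.051, 0.572], [-0.574, -0.031, -0.818]]
wrist_force: [0.2, -0.8, -0.9]
gripper_width: 0.818
```

>>> {"method": "servo_tool", "body": {
  "deltas": [
    {"slide": [0, 0, 0], "spin": 0}
  ],
  "gripper": 75
}}

```text
time_s: 25.8
tcp_pos: [0.5802, -0.0278, 0.0208]
ee_rot: [[-0.023, -0.998, 0.054], [-0.818, 0.05, 0.572], [-0.574, -0.031, -0.818]]
wrist_force: [-2.5, -0.6, -0.8]
gripper_width: 0.753
```

>>> {"method": "servo_tool", "body": {
  "deltas": [
    {"slide": [0, 0, 0], "spin": 0}
  ],
  "gripper": 90
}}

```text
time_s: 25.9
tcp_pos: [0.5796, -0.0279, 0.0207]
ee_rot: [[-0.023, -0.998, 0.053], [-0.819, 0.05, 0.572], [-0.574, -0.03, -0.818]]
wrist_force: [-1.4, -0.5, -0.2]
gripper_width: 0.701
```

```bash
python3 st.py .578 -.027 .018
python3 - <<'E'
from station import optics
from h import *
for n in('wrist',):
    c=optics.capture(n);f=c['frame'];cv2.imwrite(f'pics/{n}14.png',f[:,:,::-1])
E
```

```text
t 25.9 p [ 0.5796 -0.0279  0.0207] z [ 0.0533  0.5723 -0.8183] yawx -91.63 yawy 177.15 F [-1.4 -0.5 -0.2] w 0.701 j [ -8.3  35.5  -3.9 -41.4 -60.3  30.3]
world d [-0.0016  0.0009 -0.0027] tool units [0.033  0.0702 0.1065]
```

View pics/wrist14.png

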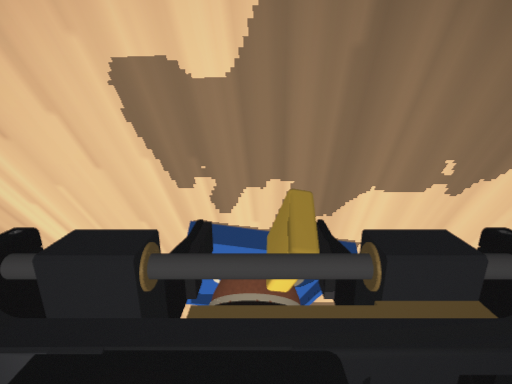

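>>> {"method": "servo_tool", "body": {
  "deltas": [
    {"slide": [0, 0, 0], "spin": 0}
  ],
  "gripper": 102
}}

```text
time_s: 26.05
tcp_pos: [0.5792, -0.0281, 0.0206]
ee_rot: [[-0.024, -0.998, 0.053], [-0.819, 0.049, 0.572], [-0.574, -0.03, -0.818]]
wrist_force: [-1.5, 0.1, -0.3]
gripper_width: 0.634
```

>>> {"method": "servo_tool", "body": {
  "deltas": [
    {"slide": [0, 0, 0], "spin": 0}
  ],
  "gripper": 114
}}

```text
time_s: 26.15
tcp_pos: [0.5789, -0.0282, 0.0205]
ee_rot: [[-0.024, -0.998, 0.052], [-0.819, 0.049, 0.572], [-0.574, -0.029, -0.818]]
wrist_force: [-1.9, -1.4, -0.5]
gripper_width: 0.591
```

>>> {"method": "servo_tool", "body": {
  "deltas": [
    {"slide": [0, 0, 0], "spin": 0}
  ],
  "gripper": 126
}}

```text
time_s: 26.25
tcp_pos: [0.5787, -0.0283, 0.0204]
ee_rot: [[-0.024, -0.998, 0.052], [-0.819, 0.049, 0.572], [-0.574, -0.029, -0.818]]
wrist_force: [-1.7, -1.1, -1.5]
gripper_width: 0.54
```

>>> {"method": "servo_tool", "body": {
  "deltas": [
    {"slide": [0, 0, 0], "spin": 0}
  ],
  "gripper": 138
}}

```text
time_s: 26.35
tcp_pos: [0.5786, -0.0284, 0.0204]
ee_rot: [[-0.024, -0.998, 0.052], [-0.819, 0.049, 0.572], [-0.574, -0.029, -0.819]]
wrist_force: [-1.1, -0.8, -0.8]
gripper_width: 0.491
```

>>> {"method": "servo_tool", "body": {
  "deltas": [
    {"slide": [0, 0, 0], "spin": 0}
  ],
  "gripper": 150
}}

```text
time_s: 26.45
tcp_pos: [0.5786, -0.0284, 0.0204]
ee_rot: [[-0.024, -0.998, 0.052], [-0.819, 0.049, 0.572], [-0.574, -0.029, -0.819]]
wrist_force: [-2.6, -0.4, -0.3]
gripper_width: 0.45
```

```bash
python3 st.py .578 -.027 .018
python3 - <<'E'
from station import optics
from h import *
for n in('wrist','top'):
    c=optics.capture(n);f=c['frame'];
    if n=='top': f=cv2.resize(f[110:240,60:280],None,fx=3.6,fy=3.6,interpolation=2)
    cv2.imwrite(f'pics/{n}15.png',f[:,:,::-1])
E
```

```text
t 26.45 p [ 0.5786 -0.0284  0.0204] z [ 0.0516  0.5721 -0.8185] yawx -91.68 yawy 177.18 F [-2.6 -0.4 -0.3] w 0.45 j [ -8.3  35.5  -4.  -41.3 -60.3  30.3]
world d [-0.0006  0.0014 -0.0024] tool units [0.009  0.0282 0.1088]
```

View pics/wrist15.png

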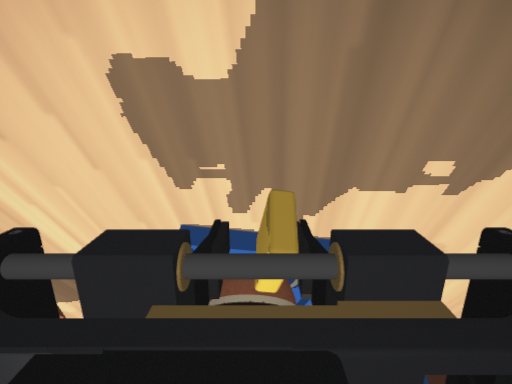

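View pics/top15.png

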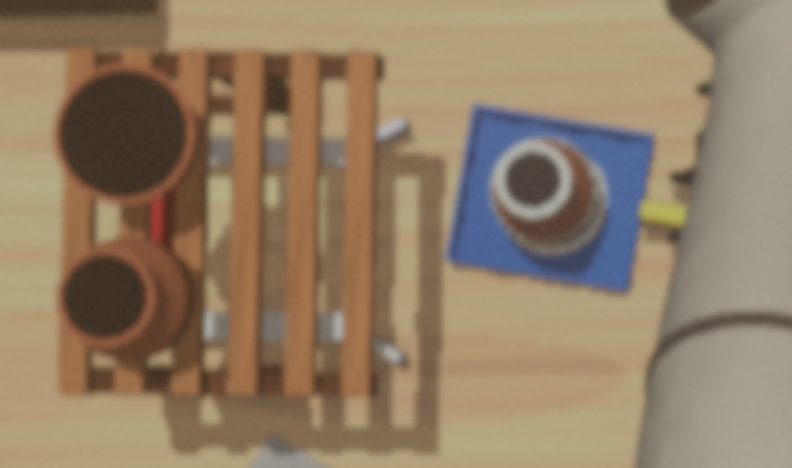

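>>> {"method": "servo_tool", "body": {
  "deltas": [
    {"slide": [0, 0, 0], "spin": 0}
  ],
  "gripper": 162
}}

```text
time_s: 26.65
tcp_pos: [0.5786, -0.0284, 0.0204]
ee_rot: [[-0.024, -0.998, 0.052], [-0.819, 0.049, 0.572], [-0.574, -0.029, -0.819]]
wrist_force: [-1.7, -0.8, -0.7]
gripper_width: 0.394
```

>>> {"method": "servo_tool", "body": {
  "deltas": [
    {"slide": [0, 0, 0], "spin": 0}
  ],
  "gripper": 174
}}

```text
time_s: 26.75
tcp_pos: [0.5786, -0.0284, 0.0204]
ee_rot: [[-0.024, -0.998, 0.052], [-0.819, 0.049, 0.572], [-0.574, -0.029, -0.819]]
wrist_force: [-1.4, -0.4, -0.5]
gripper_width: 0.354
```

>>> {"method": "servo_tool", "body": {
  "deltas": [
    {"slide": [0, 0, 0], "spin": 0}
  ],
  "gripper": 184
}}

```text
time_s: 26.85
tcp_pos: [0.5787, -0.0283, 0.0204]
ee_rot: [[-0.024, -0.998, 0.052], [-0.819, 0.049, 0.572], [-0.574, -0.029, -0.818]]
wrist_force: [-1.0, -0.2, -0.7]
gripper_width: 0.307
```

>>> {"method": "servo_tool", "body": {
  "deltas": [
    {"slide": [0, 0, 0], "spin": 0}
  ],
  "gripper": 192
}}

```text
time_s: 26.95
tcp_pos: [0.5787, -0.0283, 0.0204]
ee_rot: [[-0.024, -0.998, 0.052], [-0.819, 0.049, 0.572], [-0.574, -0.029, -0.818]]
wrist_force: [-2.2, -0.4, -0.6]
gripper_width: 0.273
```

>>> {"method": "servo_tool", "body": {
  "deltas": [
    {"slide": [0, 0, 0], "spin": 0}
  ],
  "gripper": 200
}}

```text
time_s: 27.05
tcp_pos: [0.5787, -0.0283, 0.0204]
ee_rot: [[-0.024, -0.998, 0.052], [-0.819, 0.049, 0.572], [-0.574, -0.028, -0.818]]
wrist_force: [-1.1, -0.6, -0.7]
gripper_width: 0.235
```

>>> {"method": "servo_tool", "body": {
  "deltas": [
    {"slide": [0, 0, 0], "spin": 0}
  ],
  "gripper": 208
}}

```text
time_s: 27.15
tcp_pos: [0.5787, -0.0282, 0.0204]
ee_rot: [[-0.024, -0.998, 0.052], [-0.819, 0.049, 0.572], [-0.574, -0.029, -0.818]]
wrist_force: [-0.9, -0.9, -0.4]
gripper_width: 0.206
```

```bash
python3 st.py .578 -.027 .018
python3 - <<'E'
from station import optics
from h import *
for n in('top',):
    c=optics.capture(n);f=c['frame'];
    if n=='top': f=cv2.resize(f[110:240,60:280],None,fx=3.6,fy=3.6,interpolation=2)
    cv2.imwrite(f'pics/{n}16.png',f[:,:,::-1])
E
```

```text
t 27.15 p [ 0.5787 -0.0282  0.0204] z [ 0.0516  0.5723 -0.8184] yawx -91.68 yawy 177.18 F [-0.9 -0.9 -0.4] w 0.206 j [ -8.3  35.5  -4.  -41.3 -60.3  30.3]
world d [-0.0007  0.0012 -0.0024] tool units [0.0153 0.032  0.1051]
```

View pics/top16.png

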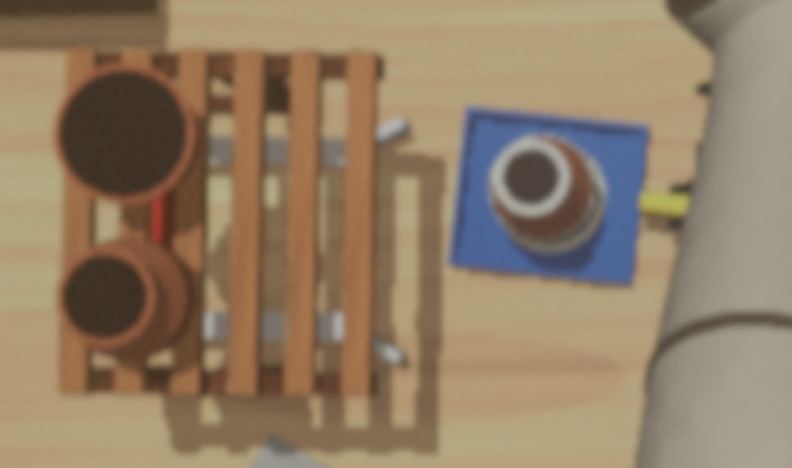

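>>> {"method": "servo_tool", "body": {
  "deltas": [
    {"slide": [0, 0, 0], "spin": 0}
  ],
  "gripper": 212
}}

```text
time_s: 27.3
tcp_pos: [0.5798, -0.0283, 0.0204]
ee_rot: [[-0.025, -0.998, 0.054], [-0.819, 0.051, 0.572], [-0.573, -0.03, -0.819]]
wrist_force: [0.6, 0.0, -1.6]
gripper_width: 0.187
```

>>> {"method": "servo_tool", "body": {
  "deltas": [
    {"slide": [0, 0, 0], "spin": 0}
  ],
  "gripper": 216
}}

```text
time_s: 27.4
tcp_pos: [0.5803, -0.0283, 0.0204]
ee_rot: [[-0.025, -0.998, 0.055], [-0.819, 0.052, 0.572], [-0.573, -0.031, -0.819]]
wrist_force: [-1.0, -1.1, -1.5]
gripper_width: 0.192
```

>>> {"method": "servo_tool", "body": {
  "deltas": [
    {"slide": [0, 0, 0], "spin": 0}
  ],
  "gripper": 220
}}

```text
time_s: 27.5
tcp_pos: [0.5803, -0.0283, 0.0204]
ee_rot: [[-0.025, -0.998, 0.055], [-0.819, 0.052, 0.572], [-0.573, -0.031, -0.819]]
wrist_force: [0.7, -0.3, -0.8]
gripper_width: 0.188
```

>>> {"method": "servo_tool", "body": {
  "deltas": [
    {"slide": [0, 0, 0], "spin": 0}
  ],
  "gripper": 224
}}

```text
time_s: 27.6
tcp_pos: [0.5803, -0.0283, 0.0204]
ee_rot: [[-0.025, -0.998, 0.055], [-0.819, 0.052, 0.572], [-0.573, -0.031, -0.819]]
wrist_force: [-1.3, 0.2, -0.8]
gripper_width: 0.191
```

>>> {"method": "servo_tool", "body": {
  "deltas": [
    {"slide": [0, 0, 0], "spin": 0},
    {"slide": [0, 0, 0], "spin": 0}
  ],
  "gripper": 255
}}

```text
time_s: 27.8
tcp_pos: [0.5804, -0.0283, 0.0204]
ee_rot: [[-0.025, -0.998, 0.055], [-0.819, 0.052, 0.571], [-0.573, -0.031, -0.819]]
wrist_force: [-0.3, 0.4, -1.2]
gripper_width: 0.188
```

```bash
python3 st.py .578 -.027 .018
python3 - <<'E'
from station import optics
from h import *
for n in('top','scene'):
    c=optics.capture(n);f=c['frame'];np.savez(n+'17.npz',**c)
    f=cv2.resize(f[110:240,60:280],None,fx=3.6,fy=3.6,interpolation=2) if n=='top' else cv2.resize(f[110:240,230:360],None,fx=4.5,fy=4.5,interpolation=2)
    cv2.imwrite(f'pics/{n}17.png',f[:,:,::-1])
E
```

```text
t 27.8 p [ 0.5804 -0.0283  0.0204] z [ 0.055   0.5715 -0.8188] yawx -91.76 yawy 177.01 F [-0.3  0.4 -1.2] w 0.188 j [ -8.3  35.5  -3.9 -41.4 -60.2  30.2]
world d [-0.0024  0.0013 -0.0024] tool units [0.0139 0.1001 0.103 ]
```

View pics/top17.png

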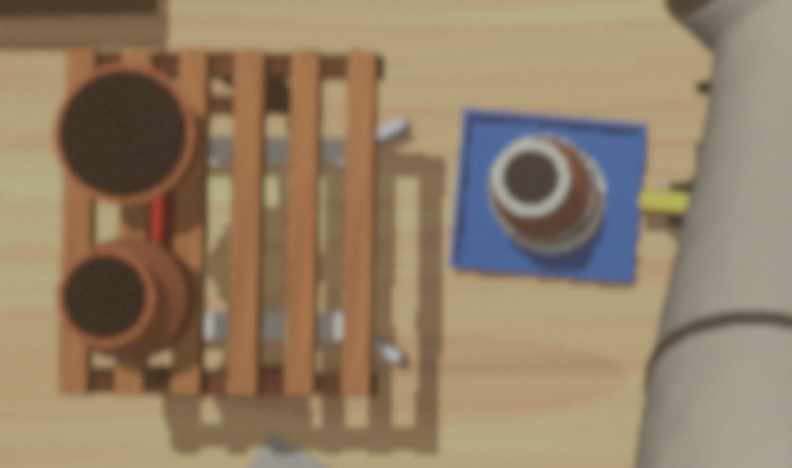

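View pics/scene17.png

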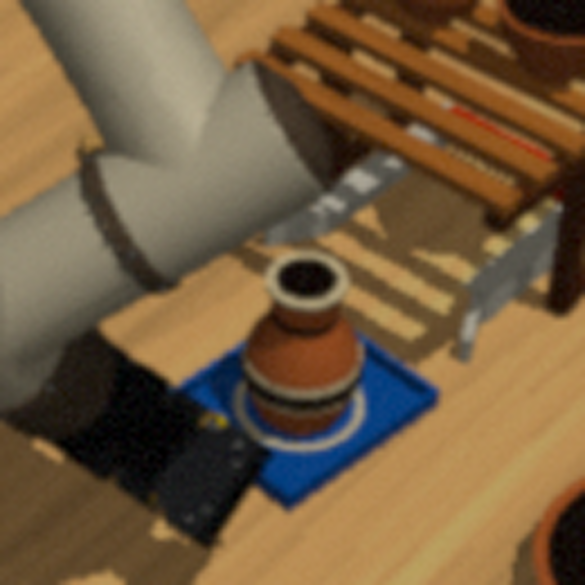

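```bash
python3 - <<'E'
from h import *
a=dict(np.load('top17.npz'))['frame'];b=dict(np.load('scene17.npz'))['frame'][40:240,160:400]
cv2.imwrite('pics/top17f.png',a[:,:,::-1]);cv2.imwrite('pics/scene17f.png',cv2.resize(b,None,fx=3,fy=3)[:,:,::-1])
E
```

```text
(no output)
```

View pics/top17f.png

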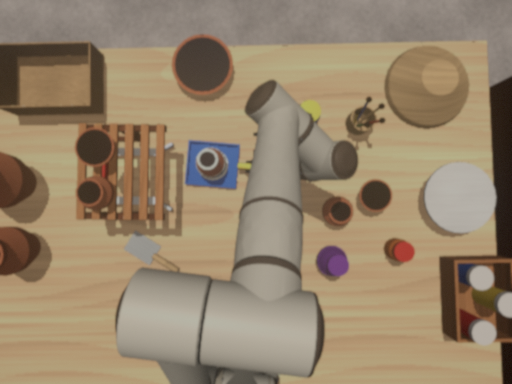

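View pics/scene17f.png

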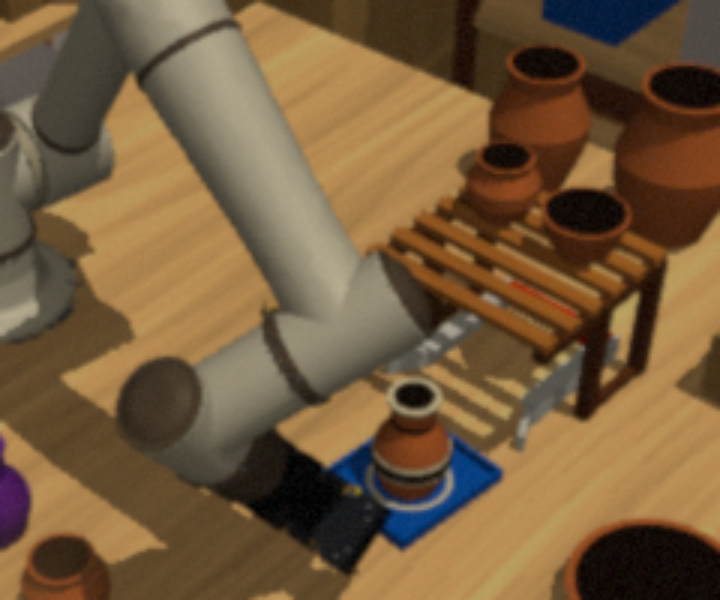

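```bash
python3 - <<'E'
from h import *
t=dict(np.load('top17.npz'));s=dict(np.load('scene17.npz'))
def tri(a,b):
    d1=ray(t,a);d2=ray(s,b);d1/=np.linalg.norm(d1);d2/=np.linalg.norm(d2)
    A=np.c_[d1,-d2];x=np.linalg.lstsq(A,s['eye']-t['eye'],rcond=None)[0]
    p=t['eye']+d1*x[0];q=s['eye']+d2*x[1];return (p+q)/2,np.linalg.norm(p-q)
print(tri((265,98),(295,138)))
print(tri((344,160),(213,174)))
# tray geometry now from top
f=cv2.cvtColor(t['frame'],cv2.COLOR_RGB2HSV)
m=((f[...,0]>95)&(f[...,0]<130)&(f[...,1]>110)).astype(np.uint8)*255
m[:,:175]=0;m[:,245:]=0;m[:125]=0;m[205:]=0
m=cv2.morphologyEx(m,cv2.MORPH_CLOSE,np.ones((41,41)))
k=max(cv2.findContours(m,0,1)[0],key=cv2.contourArea)
pts=np.array([plane(t,p,.016)[:2] for p in k[:,0,:].astype(float)]).astype(np.float32)
print(cv2.minAreaRect(pts));print(cv2.boxPoints(cv2.minAreaRect(pts)))
E
```

```text
(array([ 0.67646788, -0.063702  ,  0.38119039]), np.float64(0.010215585033755562))
(array([ 0.56011485, -0.23157213,  0.31043047]), np.float64(0.002991335679633775))
((0.5871452689170837, 0.07572587579488754), (0.13899587094783783, 0.11816798895597458), 83.22386932373047)
[[ 5.2027386e-01  1.3684735e-02]
 [ 6.3761646e-01 -2.5793910e-04]
 [ 6.5401667e-01  1.3776702e-01]
 [ 5.3667408e-01  1.5170969e-01]]
```

>>> {"method": "servo_tool", "body": {
  "deltas": [
    {"slide": [0, 0.1, -0.01], "spin": 0},
    {"slide": [0, 0.2, -0.01], "spin": 0},
    {"slide": [0, 0.2, -0.01], "spin": 0},
    {"slide": [0, 0.2, -0.01], "spin": 0},
    {"slide": [0, 0.2, -0.01], "spin": 0},
    {"slide": [0, 0.15, -0.01], "spin": 0},
    {"slide": [0, 0, 0], "spin": 0}
  ]
}}

```text
time_s: 28.6
tcp_pos: [0.554, -0.0282, 0.0204]
ee_rot: [[-0.027, -0.998, 0.061], [-0.82, 0.057, 0.57], [-0.572, -0.035, -0.82]]
wrist_force: [0.9, 0.8, -3.7]
gripper_width: 0.192
```

```bash
python3 st.py .555 0 .0204
cat > tr.py <<'E'
import sys
from station import optics
from h import *
t=optics.capture('top');i=sys.argv[1]
f=cv2.cvtColor(t['frame'],cv2.COLOR_RGB2HSV)
im=cv2.resize(t['frame'][110:240,60:280],None,fx=3.6,fy=3.6,interpolation=2);cv2.imwrite(f'pics/top{i}.png',im[:,:,::-1])
s=optics.capture('scene');im=cv2.resize(s['frame'][90:240,230:380],None,fx=4,fy=4,interpolation=2);cv2.imwrite(f'pics/scene{i}.png',im[:,:,::-1])
np.savez('topL.npz',**t);np.savez('sceneL.npz',**s)
E
python3 tr.py 18
```

```text
t 28.6 p [ 0.554  -0.0282  0.0204] z [ 0.0614  0.5697 -0.8195] yawx -91.89 yawy 176.71 F [ 0.9  0.8 -3.7] w 0.192 j [ -8.8  33.7  -7.6 -42.1 -58.6  31.9]
world d [ 0.001   0.0282 -0.    ] tool units [-0.9248  0.026   0.6446]
```

View pics/top18.png

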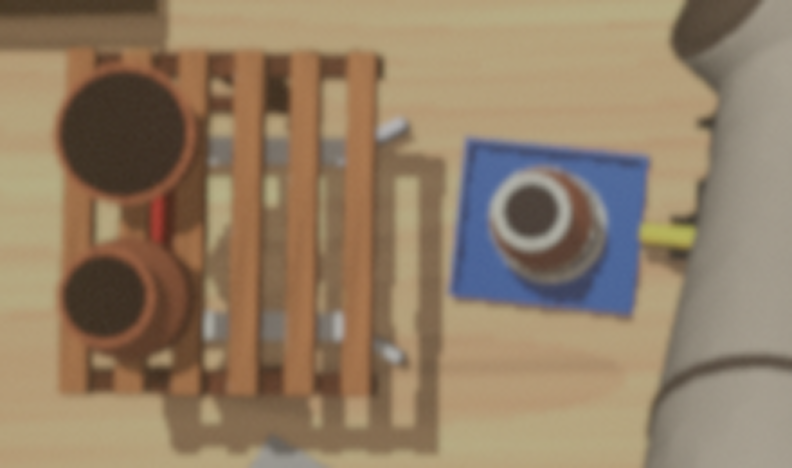

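View pics/scene18.png

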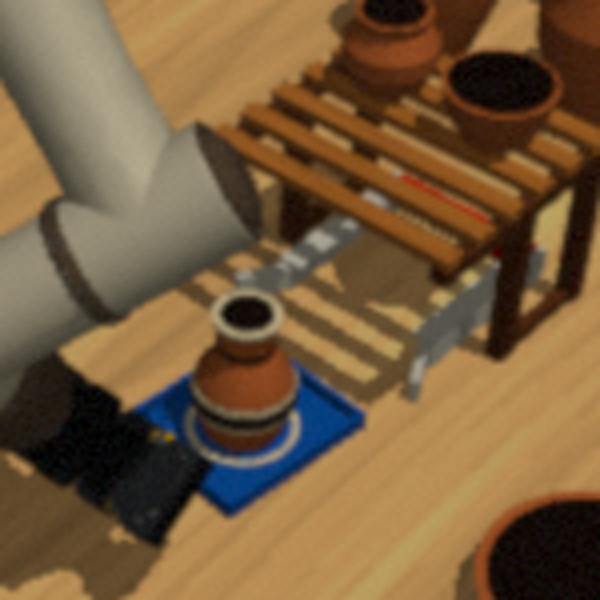

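>>> {"method": "servo_tool", "body": {
  "deltas": [
    {"slide": [0, 0.1, -0.01], "spin": 0},
    {"slide": [0, 0.2, -0.01], "spin": 0},
    {"slide": [0, 0.15, -0.01], "spin": 0},
    {"slide": [0, 0.05, 0], "spin": 0},
    {"slide": [0, 0, 0], "spin": 0}
  ]
}}

```text
time_s: 29.2
tcp_pos: [0.5416, -0.028, 0.0205]
ee_rot: [[-0.027, -0.998, 0.063], [-0.82, 0.058, 0.569], [-0.571, -0.036, -0.82]]
wrist_force: [1.7, -0.3, -3.7]
gripper_width: 0.188
```

>>> {"method": "servo_tool", "body": {
  "deltas": [
    {"slide": [0, 0, 0], "spin": 0},
    {"slide": [0, -0.06, 0], "spin": -0.15},
    {"slide": [0, -0.12, 0], "spin": 0},
    {"slide": [0, -0.12, 0], "spin": 0},
    {"slide": [0, -0.12, 0], "spin": 0},
    {"slide": [0, -0.12, 0], "spin": 0},
    {"slide": [0, -0.1, 0], "spin": 0},
    {"slide": [0, 0, 0], "spin": 0}
  ],
  "gripper": 200
}}

```text
time_s: 30.0
tcp_pos: [0.5551, -0.0276, 0.0218]
ee_rot: [[-0.0, -0.999, 0.053], [-0.82, 0.03, 0.572], [-0.573, -0.043, -0.818]]
wrist_force: [-1.2, 0.4, -0.1]
gripper_width: 0.215
```

```bash
python3 st.py .555 0 .0204
python3 tr.py 19
```

```text
t 30.0 p [ 0.5551 -0.0276  0.0218] z [ 0.0529  0.5723 -0.8184] yawx -90.01 yawy 178.25 F [-1.2  0.4 -0.1] w 0.215 j [ -8.7  33.9  -7.1 -41.9 -59.3  33.1]
world d [-0.0001  0.0276 -0.0014] tool units [-0.874   0.0415  0.6773]
```

View pics/top19.png

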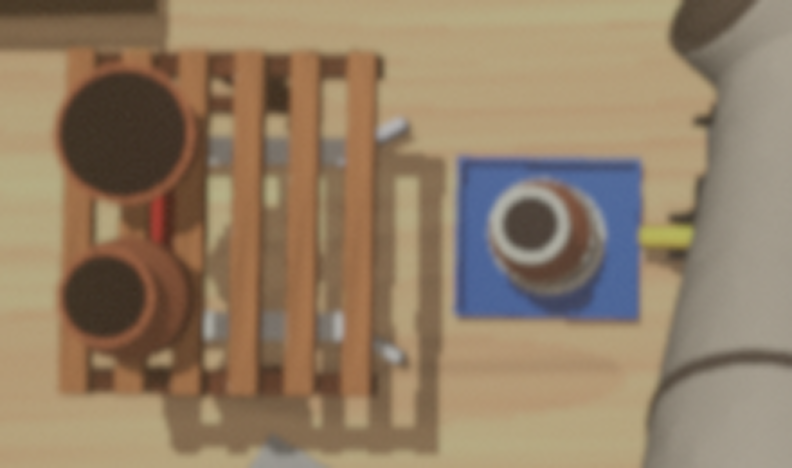

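View pics/scene19.png

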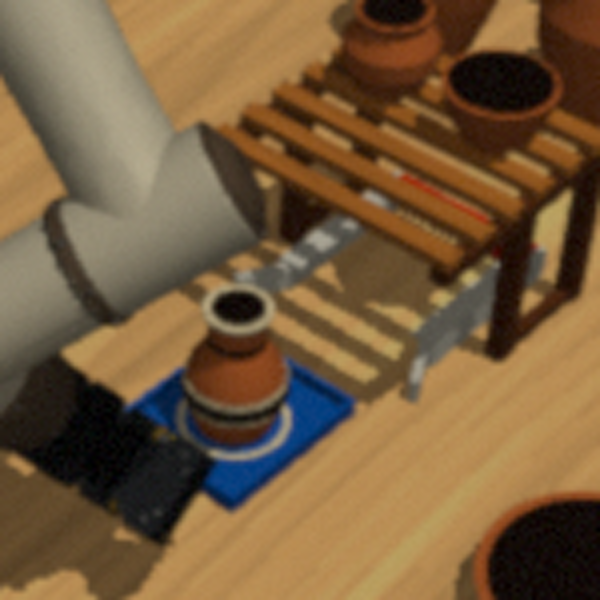

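>>> {"method": "servo_tool", "body": {
  "deltas": [
    {"slide": [0, 0, 0], "spin": 0},
    {"slide": [0, 0, 0], "spin": 0}
  ],
  "gripper": 216
}}

```text
time_s: 30.3
tcp_pos: [0.5549, -0.0276, 0.0219]
ee_rot: [[-0.001, -0.999, 0.053], [-0.819, 0.031, 0.572], [-0.573, -0.043, -0.818]]
wrist_force: [0.2, -0.8, -0.3]
gripper_width: 0.181
```

>>> {"method": "servo_tool", "body": {
  "deltas": [
    {"slide": [0, 0, 0], "spin": 0},
    {"slide": [-0.1, 0, 0.07], "spin": 0},
    {"slide": [-0.2, 0, 0.14], "spin": 0},
    {"slide": [-0.3, 0, 0.21], "spin": 0},
    {"slide": [-0.3, 0, 0.21], "spin": 0},
    {"slide": [-0.3, 0, 0.21], "spin": 0},
    {"slide": [-0.2, 0, 0.14], "spin": 0},
    {"slide": [0, 0, 0], "spin": 0}
  ],
  "gripper": 255
}}

```text
time_s: 31.1
tcp_pos: [0.5578, 0.015, 0.0223]
ee_rot: [[0.002, -0.998, 0.056], [-0.823, 0.03, 0.567], [-0.568, -0.047, -0.822]]
wrist_force: [-0.5, -2.7, 0.4]
gripper_width: 0.187
```

```bash
python3 st.py .556 .2017 .0204
python3 tr.py 20
```

```text
t 31.1 p [0.5578 0.015  0.0223] z [ 0.056   0.5672 -0.8216] yawx -89.86 yawy 178.27 F [-0.5 -2.7  0.4] w 0.187 j [ -4.4  32.9  -8.5 -43.1 -56.5  30.6]
world d [-0.0018  0.1867 -0.0019] tool units [-6.1026  0.2987  4.295 ]
```

View pics/top20.png

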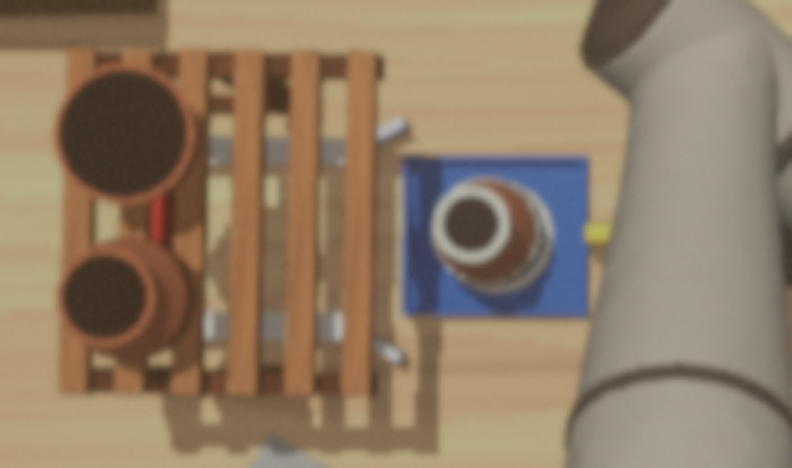

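View pics/scene20.png

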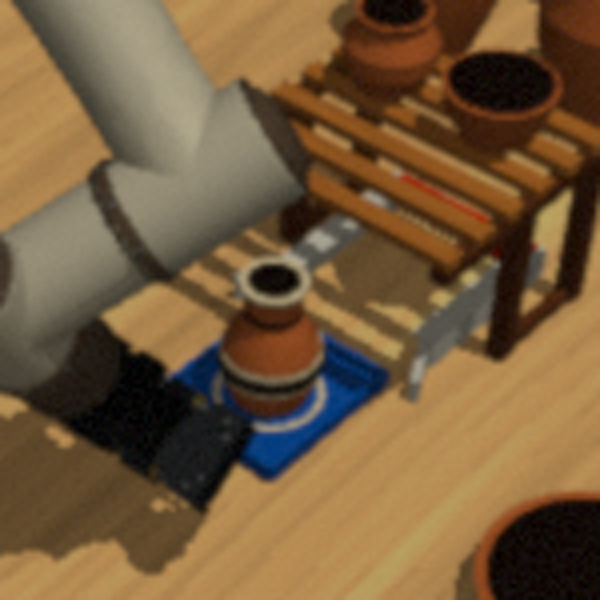

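>>> {"method": "servo_tool", "body": {
  "deltas": [
    {"slide": [-0.15, 0.06, 0.1], "spin": 0},
    {"slide": [-0.25, 0.06, 0.17], "spin": 0},
    {"slide": [-0.25, 0.04, 0.17], "spin": 0},
    {"slide": [-0.25, 0.03, 0.17], "spin": 0},
    {"slide": [-0.15, 0.02, 0.1], "spin": 0},
    {"slide": [0, 0, 0], "spin": 0}
  ]
}}

```text
time_s: 31.8
tcp_pos: [0.5542, 0.0475, 0.0225]
ee_rot: [[0.001, -0.998, 0.059], [-0.824, 0.033, 0.566], [-0.567, -0.049, -0.822]]
wrist_force: [1.0, -3.2, -0.1]
gripper_width: 0.183
```

```bash
python3 st.py .556 .2017 .0204
python3 tr.py 21
```

```text
t 31.8 p [0.5542 0.0475 0.0225] z [ 0.0592  0.566  -0.8222] yawx -89.95 yawy 178.11 F [ 1.  -3.2 -0.1] w 0.183 j [ -1.2  32.   -9.9 -44.4 -54.2  29. ]
world d [ 0.0018  0.1542 -0.0021] tool units [-5.0323  0.1344  3.5628]
```

View pics/top21.png

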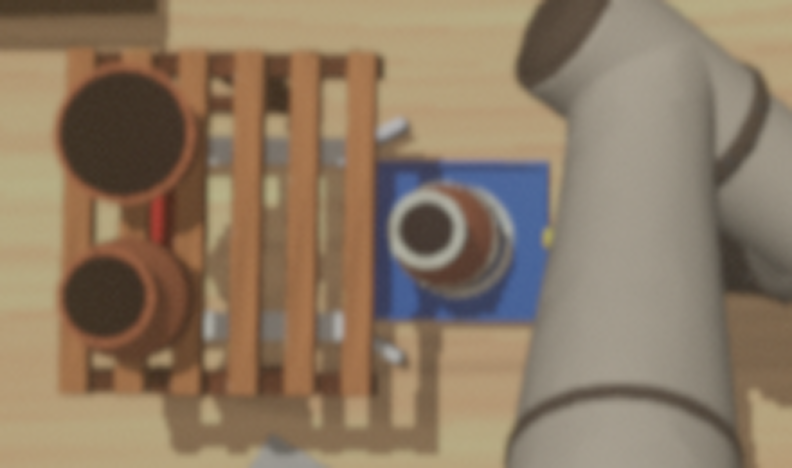

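View pics/scene21.png

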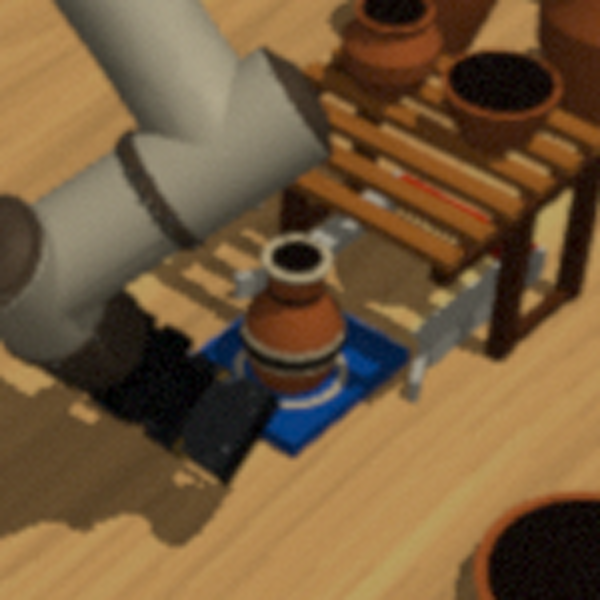

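>>> {"method": "servo_tool", "body": {
  "deltas": [
    {"slide": [-0.15, 0, 0.1], "spin": 0},
    {"slide": [-0.25, 0, 0.17], "spin": 0},
    {"slide": [-0.25, 0.01, 0.17], "spin": 0},
    {"slide": [-0.2, 0.01, 0.14], "spin": 0},
    {"slide": [0, 0, 0], "spin": 0}
  ]
}}

```text
time_s: 32.4
tcp_pos: [0.5541, 0.0743, 0.0223]
ee_rot: [[-0.0, -0.998, 0.058], [-0.824, 0.033, 0.566], [-0.567, -0.048, -0.822]]
wrist_force: [0.4, -2.5, 0.1]
gripper_width: 0.186
```

```bash
python3 st.py .556 .2017 .0204
python3 tr.py 22
```

```text
t 32.4 p [0.5541 0.0743 0.0223] z [ 0.0581  0.5661 -0.8223] yawx -90.02 yawy 178.1 F [ 0.4 -2.5  0.1] w 0.186 j [  1.4  31.7 -10.4 -45.2 -52.8  27.3]
world d [ 0.0019  0.1274 -0.0019] tool units [-4.1534  0.0954  2.9524]
```

View pics/top22.png

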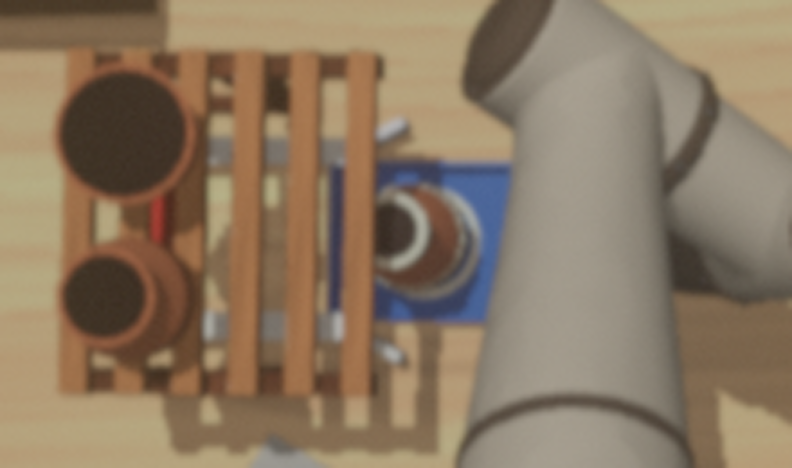

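>>> {"method": "servo_tool", "body": {
  "deltas": [
    {"slide": [-0.15, 0, 0.1], "spin": 0},
    {"slide": [-0.25, 0, 0.17], "spin": 0},
    {"slide": [-0.3, 0, 0.2], "spin": 0},
    {"slide": [-0.3, 0, 0.2], "spin": 0},
    {"slide": [-0.3, 0, 0.2], "spin": 0},
    {"slide": [-0.2, 0, 0.14], "spin": 0},
    {"slide": [0, 0, 0], "spin": 0}
  ]
}}

```text
time_s: 33.2
tcp_pos: [0.5549, 0.1221, 0.0223]
ee_rot: [[-0.001, -0.998, 0.057], [-0.824, 0.033, 0.565], [-0.566, -0.046, -0.823]]
wrist_force: [0.7, -3.2, -0.0]
gripper_width: 0.189
```

```bash
python3 st.py .556 .2017 .0204
python3 tr.py 23
```

```text
t 33.2 p [0.5549 0.1221 0.0223] z [ 0.057   0.5654 -0.8229] yawx -90.1 yawy 178.08 F [ 0.7 -3.2 -0. ] w 0.189 j [  6.3  31.3 -10.9 -46.4 -50.2  23.9]
world d [ 0.0011  0.0796 -0.0019] tool units [-2.583   0.0676  1.8648]
```

View pics/scene23.png

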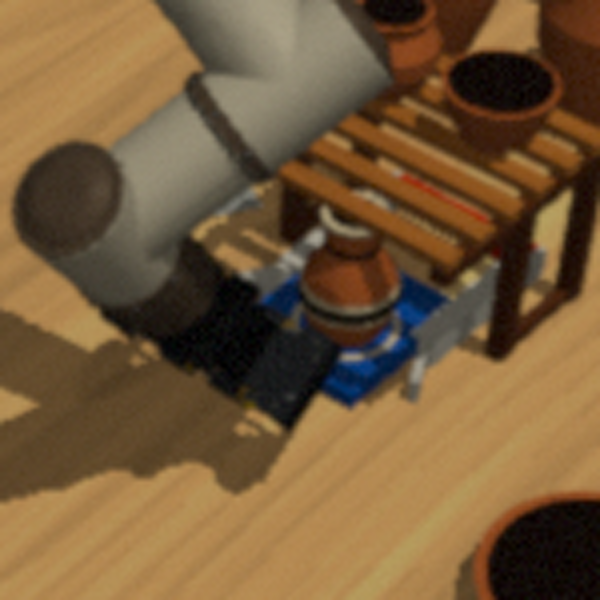

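View pics/top23.png

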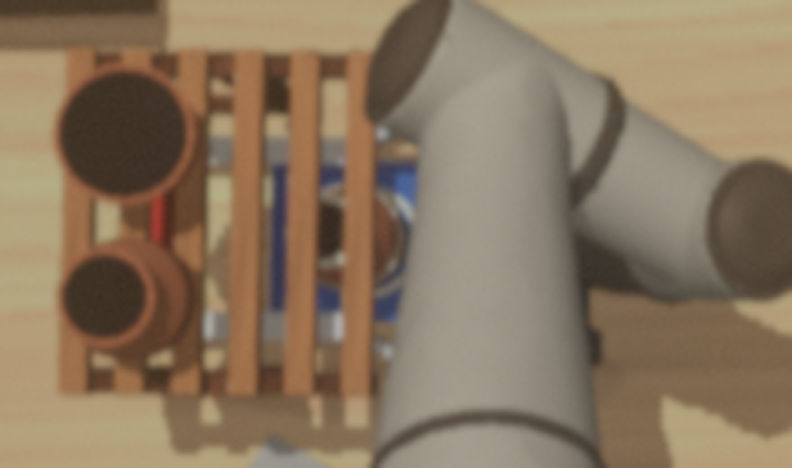

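>>> {"method": "servo_tool", "body": {
  "deltas": [
    {"slide": [-0.15, 0, 0.1], "spin": 0},
    {"slide": [-0.25, 0, 0.17], "spin": 0},
    {"slide": [-0.3, 0, 0.2], "spin": 0},
    {"slide": [-0.3, 0, 0.2], "spin": 0},
    {"slide": [-0.3, 0, 0.2], "spin": 0},
    {"slide": [-0.2, 0, 0.14], "spin": 0},
    {"slide": [0, 0, 0], "spin": 0}
  ]
}}

```text
time_s: 34.0
tcp_pos: [0.556, 0.17, 0.0222]
ee_rot: [[-0.003, -0.998, 0.056], [-0.824, 0.035, 0.565], [-0.566, -0.045, -0.823]]
wrist_force: [-0.2, -3.7, -0.7]
gripper_width: 0.188
```

```bash
python3 st.py .556 .2017 .0204
python3 tr.py 24
```

```text
t 34.0 p [0.556  0.17   0.0222] z [ 0.0564  0.5651 -0.8231] yawx -90.23 yawy 178.01 F [-0.2 -3.7 -0.7] w 0.188 j [ 11.3  31.2 -10.8 -47.3 -47.7  20.3]
world d [-0.      0.0317 -0.0018] tool units [-1.0049  0.0485  0.7785]
```

View pics/scene24.png

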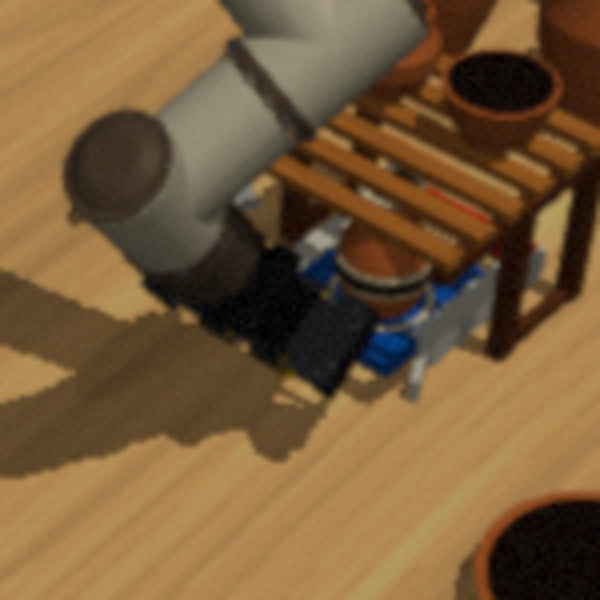

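View pics/top24.png

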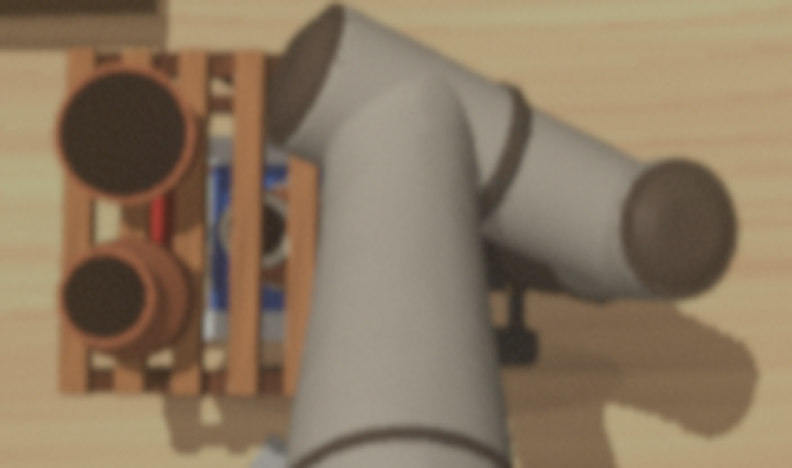

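>>> {"method": "servo_tool", "body": {
  "deltas": [
    {"slide": [-0.15, 0, 0.1], "spin": 0},
    {"slide": [-0.2, 0, 0.14], "spin": 0},
    {"slide": [-0.15, 0, 0.1], "spin": 0},
    {"slide": [-0.1, 0, 0.07], "spin": 0},
    {"slide": [-0.08, 0, 0.055], "spin": 0},
    {"slide": [0, 0, 0], "spin": 0}
  ]
}}

```text
time_s: 34.7
tcp_pos: [0.5565, 0.1905, 0.0222]
ee_rot: [[-0.005, -0.998, 0.056], [-0.825, 0.036, 0.565], [-0.566, -0.044, -0.824]]
wrist_force: [0.2, -3.5, 0.5]
gripper_width: 0.192
```

>>> {"method": "servo_tool", "body": {
  "deltas": [
    {"slide": [-0.08, 0, 0.055], "spin": 0},
    {"slide": [-0.08, 0, 0.055], "spin": 0}
  ]
}}

```text
time_s: 34.9
tcp_pos: [0.5567, 0.1952, 0.0221]
ee_rot: [[-0.005, -0.998, 0.056], [-0.825, 0.036, 0.564], [-0.565, -0.044, -0.824]]
wrist_force: [0.2, -3.9, -0.0]
gripper_width: 0.188
```

>>> {"method": "servo_tool", "body": {
  "deltas": [
    {"slide": [-0.08, 0, 0.055], "spin": 0},
    {"slide": [-0.08, 0, 0.055], "spin": 0}
  ]
}}

```text
time_s: 35.1
tcp_pos: [0.5569, 0.2002, 0.0221]
ee_rot: [[-0.005, -0.998, 0.056], [-0.825, 0.036, 0.564], [-0.565, -0.043, -0.824]]
wrist_force: [0.3, -4.4, 0.4]
gripper_width: 0.185
```

```bash
python3 st.py .556 .2017 .0204
python3 tr.py 25
```

```text
t 35.1 p [0.5569 0.2002 0.0221] z [ 0.0563  0.5641 -0.8238] yawx -90.37 yawy 177.92 F [ 0.3 -4.4  0.4] w 0.185 j [ 14.4  31.3 -10.4 -47.7 -46.1  17.7]
world d [-0.0009  0.0015 -0.0017] tool units [-0.0099  0.0409  0.0863]
```

View pics/scene25.png

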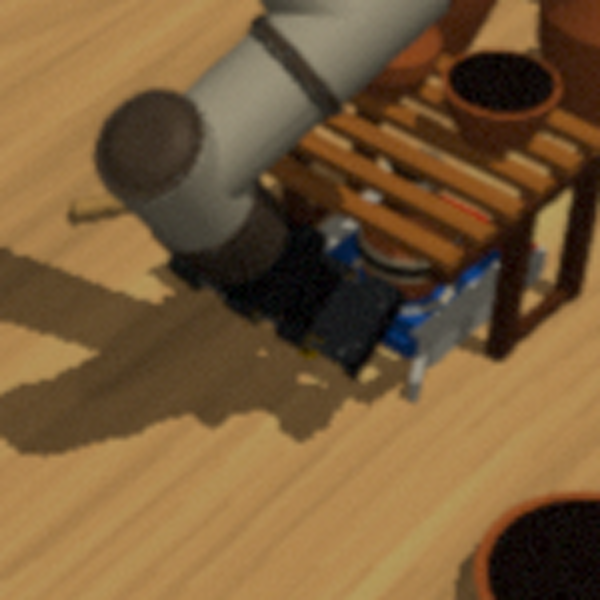

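View pics/top25.png

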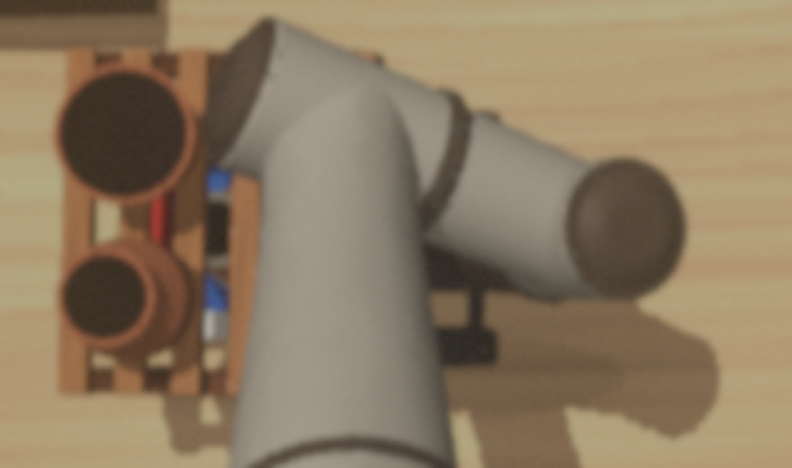

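>>> {"method": "servo_tool", "body": {
  "deltas": [
    {"slide": [-0.08, 0, 0.055], "spin": 0},
    {"slide": [-0.08, 0, 0.055], "spin": 0}
  ]
}}

```text
time_s: 35.4
tcp_pos: [0.557, 0.2051, 0.022]
ee_rot: [[-0.005, -0.998, 0.056], [-0.825, 0.036, 0.564], [-0.565, -0.043, -0.824]]
wrist_force: [-0.8, -13.0, 4.6]
gripper_width: 0.184
```

>>> {"method": "servo_tool", "body": {
  "deltas": [
    {"slide": [-0.08, 0, 0.055], "spin": 0}
  ]
}}

```text
time_s: 35.5
tcp_pos: [0.557, 0.2051, 0.022]
ee_rot: [[-0.004, -0.998, 0.056], [-0.827, 0.034, 0.561], [-0.562, -0.044, -0.826]]
wrist_force: [-2.5, -17.9, 8.6]
gripper_width: 0.187
```

>>> {"method": "servo_tool", "body": {
  "deltas": [
    {"slide": [-0.08, 0, 0.055], "spin": 0}
  ]
}}

```text
time_s: 35.6
tcp_pos: [0.557, 0.205, 0.022]
ee_rot: [[-0.003, -0.998, 0.056], [-0.829, 0.034, 0.558], [-0.559, -0.044, -0.828]]
wrist_force: [-1.9, -13.1, 5.0]
gripper_width: 0.188
```

>>> {"method": "servo_tool", "body": {
  "deltas": [
    {"slide": [0, 0, 0], "spin": 0},
    {"slide": [0, 0, 0], "spin": 0}
  ]
}}

```text
time_s: 35.8
tcp_pos: [0.5568, 0.2049, 0.0223]
ee_rot: [[-0.005, -0.998, 0.056], [-0.829, 0.036, 0.558], [-0.56, -0.044, -0.828]]
wrist_force: [-1.0, -4.4, -1.3]
gripper_width: 0.189
```

```bash
python3 st.py .556 .2017 .0204
python3 tr.py 26
python3 - <<'E'
from h import *
from station import optics
s=dict(np.load('sceneL.npz'));im=cv2.resize(s['frame'][120:200,290:390],None,fx=7,fy=7,interpolation=2);cv2.imwrite('pics/s26z.png',im[:,:,::-1])
c=optics.capture('wrist');cv2.imwrite('pics/w26.png',c['frame'][:,:,::-1])
E
```

```text
t 35.8 p [0.5568 0.2049 0.0223] z [ 0.0563  0.5585 -0.8276] yawx -90.35 yawy 177.95 F [-1.  -4.4 -1.3] w 0.189 j [ 15.2  31.2 -10.5 -47.2 -45.6  16.8]
world d [-0.0008 -0.0032 -0.0019] tool units [ 0.1494  0.0298 -0.0105]
```

View pics/s26z.png

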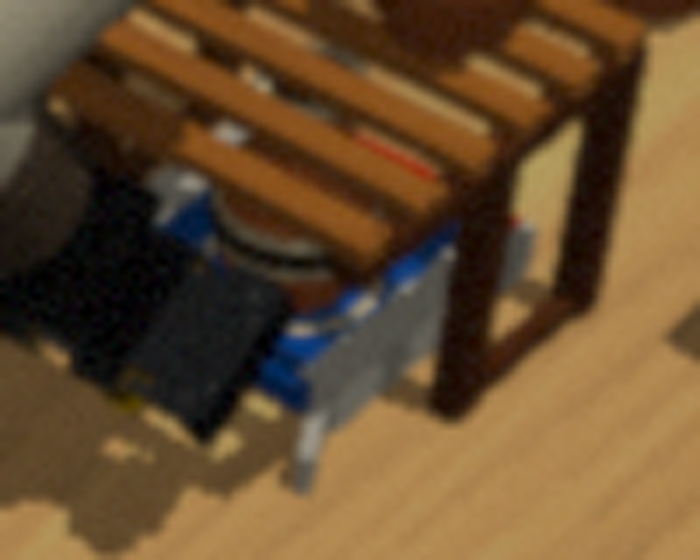

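View pics/w26.png

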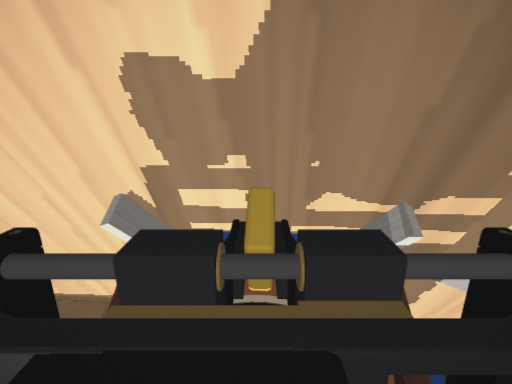

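>>> {"method": "servo_tool", "body": {
  "deltas": [
    {"slide": [0, 0, 0], "spin": 0},
    {"slide": [0, 0, 0], "spin": 0},
    {"slide": [0, 0, 0], "spin": 0},
    {"slide": [0, 0, 0], "spin": 0}
  ],
  "gripper": 110
}}

```text
time_s: 36.35
tcp_pos: [0.5584, 0.2081, 0.0233]
ee_rot: [[-0.002, -0.998, 0.059], [-0.827, 0.035, 0.561], [-0.562, -0.048, -0.826]]
wrist_force: [0.7, 0.4, -0.7]
gripper_width: 0.466
```

>>> {"method": "servo_tool", "body": {
  "deltas": [
    {"slide": [0.15, 0, -0.2], "spin": 0},
    {"slide": [0.3, 0, -0.4], "spin": 0},
    {"slide": [0.4, 0, -0.6], "spin": 0},
    {"slide": [0.4, 0, -0.8], "spin": 0},
    {"slide": [0.4, 0, -0.8], "spin": 0},
    {"slide": [0.4, 0, -0.8], "spin": 0},
    {"slide": [0.4, 0, -0.8], "spin": 0},
    {"slide": [0.2, 0, -0.6], "spin": 0}
  ]
}}

```text
time_s: 37.15
tcp_pos: [0.5494, 0.0723, 0.0937]
ee_rot: [[-0.003, -0.998, 0.06], [-0.828, 0.036, 0.56], [-0.561, -0.048, -0.827]]
wrist_force: [0.9, -0.8, -0.4]
gripper_width: 0.569
```

```bash
python3 st.py .556 .2017 .0204
python3 tr.py 27
python3 - <<'E'
from h import *
from station import optics
s=dict(np.load('sceneL.npz'));im=cv2.resize(s['frame'][120:200,290:390],None,fx=7,fy=7,interpolation=2);cv2.imwrite('pics/s27z.png',im[:,:,::-1])
c=optics.capture('wrist');np.savez('wristL.npz',**c);cv2.imwrite('pics/w27.png',c['frame'][:,:,::-1])
E
```

```text
t 37.15 p [0.5494 0.0723 0.0937] z [ 0.0596  0.5596 -0.8266] yawx -90.17 yawy 177.96 F [ 0.9 -0.8 -0.4] w 0.569 j [  2.3  25.   -9.5 -41.2 -57.6  20. ]
world d [ 0.0066  0.1294 -0.0733] tool units [-2.6425  0.0618  5.3362]
```

View pics/s27z.png

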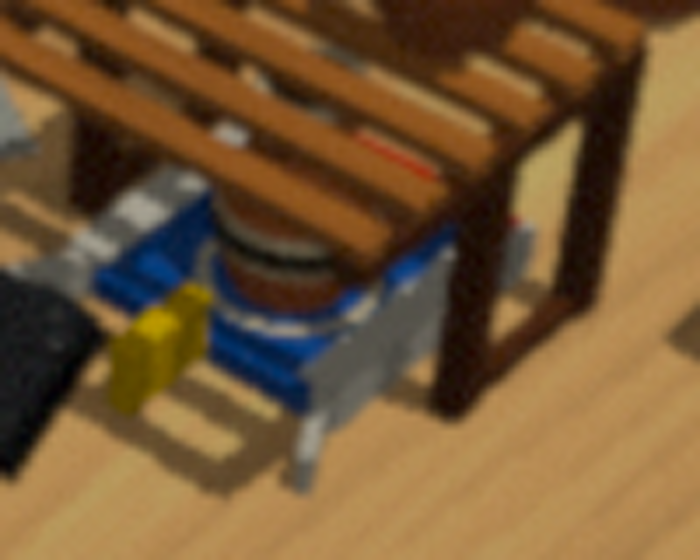

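View pics/w27.png

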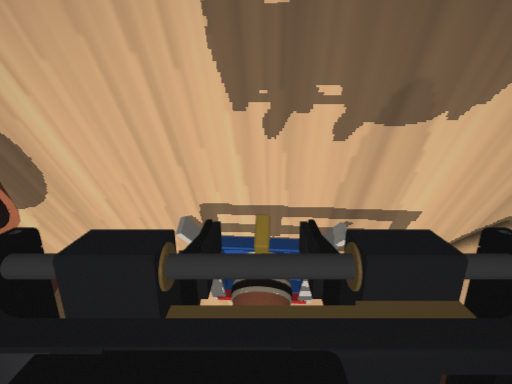

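>>> {"method": "servo_tool", "body": {
  "deltas": [
    {"slide": [0.5, 0, -0.8], "spin": 0},
    {"slide": [0.6, 0, -0.9], "spin": 0},
    {"slide": [0.6, 0, -0.9], "spin": 0},
    {"slide": [0.6, 0, -0.9], "spin": 0},
    {"slide": [0.6, 0, -0.9], "spin": 0},
    {"slide": [0.6, 0, -0.9], "spin": 0},
    {"slide": [0.4, 0, -0.5], "spin": 0},
    {"slide": [0, 0, 0], "spin": 0}
  ]
}}

```text
time_s: 38.1
tcp_pos: [0.5382, -0.0881, 0.1565]
ee_rot: [[-0.003, -0.999, 0.049], [-0.824, 0.03, 0.566], [-0.566, -0.039, -0.823]]
wrist_force: [0.3, 0.5, 0.4]
gripper_width: 0.565
```

```bash
python3 st.py
python3 tr.py 28
python3 - <<'E'
from h import *
from station import optics
s=dict(np.load('sceneL.npz'));im=cv2.resize(s['frame'][110:200,280:390],None,fx=6.5,fy=6.5,interpolation=2);cv2.imwrite('pics/s28z.png',im[:,:,::-1])
c=dict(np.load('wristL.npz'));im=cv2.resize(c['frame'][200:320,160:360],None,fx=4,fy=4,interpolation=2);cv2.imwrite('pics/w27z.png',im[:,:,::-1])
c=optics.capture('wrist');np.savez('wristL.npz',**c);cv2.imwrite('pics/w28.png',c['frame'][:,:,::-1])
E
```

```text
t 38.1 p [ 0.5382 -0.0881  0.1565] z [ 0.049   0.5656 -0.8232] yawx -90.2 yawy 178.27 F [0.3 0.5 0.4] w 0.565 j [-13.7  24.1  -1.6 -35.8 -73.8  25.9]
```

View pics/top28.png

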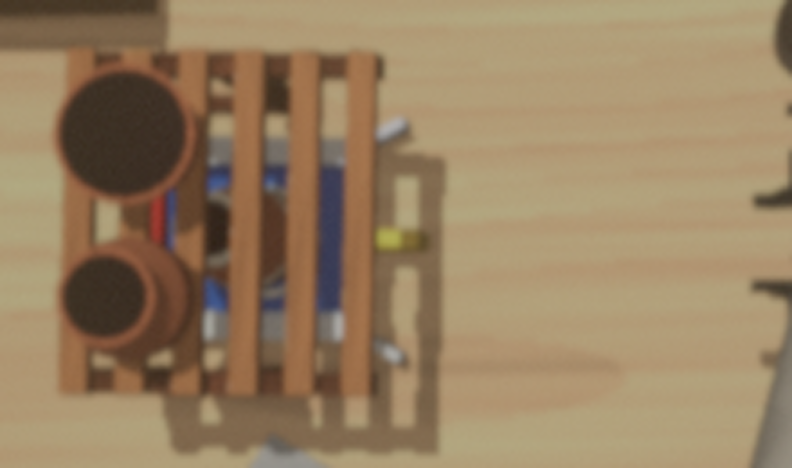

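View pics/w27z.png

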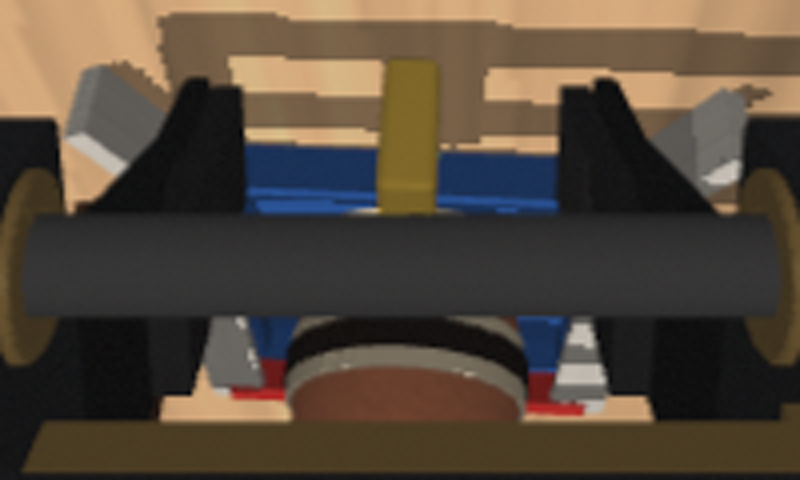

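View pics/s28z.png

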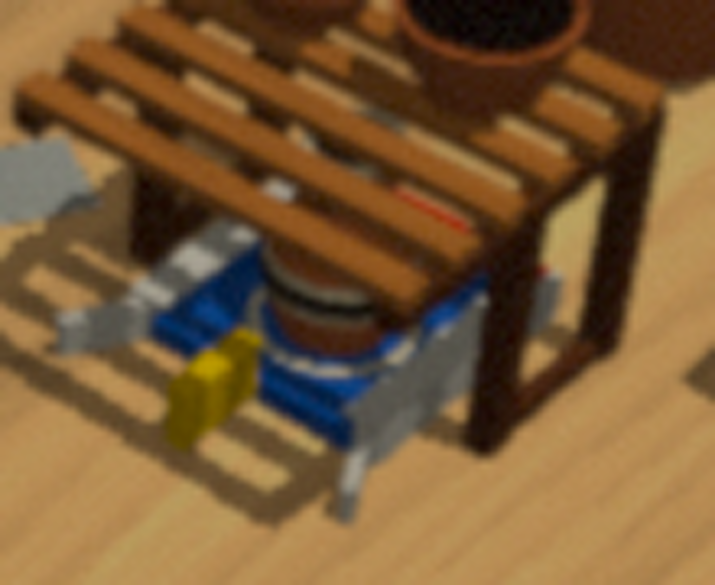

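View pics/w28.png

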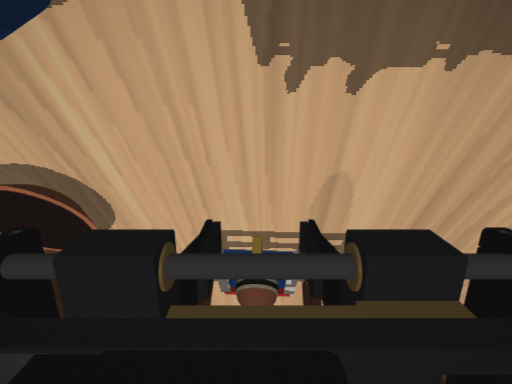

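```bash
python3 - <<'E'
from h import *
t=dict(np.load('topL.npz'))
print(t['frame'][166:170,98:112].tolist()[1]); print(t['frame'][172,98:112].tolist())
for u in (104,105,105.5,106,107): print(u,plane(t,(u,168),.03)[1].round(4),plane(t,(u,168),.016)[1].round(4))
# back rim edges: grip end in top
im=cv2.resize(t['frame'][140:205,95:185],None,fx=8,fy=8,interpolation=2);cv2.imwrite('pics/t28z.png',im[:,:,::-1])
E
```

```text
[[105, 72, 48], [102, 69, 46], [97, 65, 45], [108, 59, 43], [136, 55, 43], [154, 57, 47], [143, 52, 44], [109, 48, 47], [77, 56, 79], [67, 68, 103], [75, 68, 90], [90, 67, 61], [97, 68, 48], [98, 67, 45]]
[[99, 69, 46], [97, 66, 43], [92, 60, 40], [106, 57, 41], [139, 59, 46], [153, 58, 49], [138, 51, 42], [104, 48, 46], [80, 60, 75], [83, 78, 98], [95, 83, 87], [100, 75, 61], [99, 69, 48], [98, 68, 47]]
104 0.3863 0.3921
105 0.3835 0.3892
105.5 0.382 0.3877
106 0.3806 0.3863
107 0.3777 0.3834
```

View pics/t28z.png

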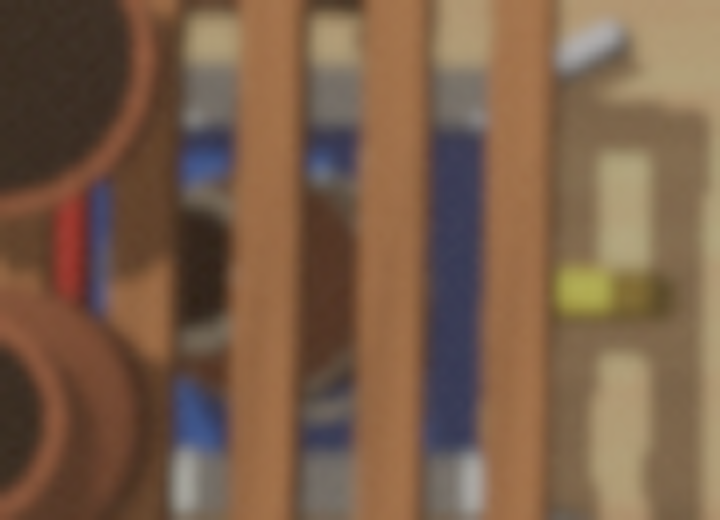

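```bash
python3 -c "
from station import r,sense
print(r.finish_job(),sense()['time_s'])"
```

```text
the job is handed in; nothing more can be done
the job is handed in; nothing more can be done
```

The vase stands upright inside the ring, and the tray is in the bottom slot against the red stop. I let go, backed the gripper clear, and handed the job in at about 38 s of the 61 s allowed.

**How it went**
- **Vase:** I gripped it by the neck, set it down at about 12 N, and released it.
- **Lean:** The moves have no tilt command, so I leaned the tool about 35° by pushing it against its reach limit.
- **Tray:** I turned the tray straight by its yellow grip, took hold of it, and slid it in until it met resistance at about 18 N.

**Last checks**
- **Home position:** The top view shows no gap between the blue tray and the red stop, and the tray's back edge is level with the front of the guides. My edge measurements disagree by a few millimetres: the tray's front reads up to 5 mm past the stop's face. I relied on the push force and on no gap being visible.
- **Vase:** The scene and wrist views show it upright in the ring after release, though the slats hide part of it.
- **Other things:** The nearby bystanders looked unmoved. I did not measure them again.

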